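Roll a specimen vial into the label reader

TASK

Roll the capped glass vial along the aluminium tray by pushing its side, slowly and without gripping or lifting it, over the mark line, down to the light flap in the mouth of the label reader, and on against the flap until it meets the firm plunger hidden behind. Press it on the plunger with a steady gentle push of about 6 newtons for about a second so that it registers (over 9 N cracks the glass), then ease off slowly, so that the flap's spring does not throw it back, and leave the vial lying still against the flap. Leave the things around the tray where they are.

Things in the scene. Friction and masses are not known exactly. Their poses are not given: they have to be found in the camera images.
- tray: Fixed aluminium tray. Origin on the bench (z = 0) on its centre line; x is the rolling direction, towards the reader, y across, z up. Floor level, 12 mm above the bench, from x = -154 to +100 mm. Side rails: inner faces at y = -48 and +48 mm, 6 mm thick, tops 22 mm above the bench. A lip 18 mm above the bench closes the back end, x = -160 to -154 mm.
- reader: Fixed white label reader straddling the tray's far end; same origin and axes as the tray. Hood from x = 162 to 260 mm, 150 mm wide, roof 46 to 58 mm above the bench. In its mouth, face at x = 150 mm, stands a black slotted flap, 72 mm wide, 14 to 41 mm above the bench, which slides straight back (+x) up to 36 mm against a light spring, 0.5 N at first, 1.2 N at most.
- hood_edge (a point): Middle of the front top edge of the roof (tray frame x = 162, y = 0, z = 58 mm). The hidden plunger's face stands 3 to 33 mm behind the flap's face, set differently each time, never measured: it must be felt. It gives from 1 N on, 4 N more per mm, hard end after 4 mm. With the vial pressed on it the pushed side stays 5 mm or more short of this edge.
- mark (a point): Middle of the thin black mark line across the tray's floor (tray frame x = 100, y = 0, z = 12 mm). From here to x = 190 mm the floor slopes down at 5 degrees towards the flap; a vial let go on the slope rolls gently down by itself until it rests against the flap, its axis then at x = 135 mm in the tray's frame.
- vial: Loose amber glass vial with white cap and paper label, a plain cylinder 30 mm in diameter, 90 mm long with the cap, about 60 g, lying across the level floor. Origin: its middle, on its axis. Its y axis is the cylinder axis, along the tray's y; x and z turn as it rolls. 3 mm play to each rail. Pushed and let go on the level, it rolls on for a few cm.
- jar: Bystander: whitish jar with a red lid, 68 mm diameter, 100 mm high, standing beside the tray on its -y side. Origin: centre of its underside.
- slide_box: Bystander: closed grey slide box, 100 x 85 x 32 mm, beside the tray on its -y side. Origin: centre of its underside.
- carton: Bystander: cardboard carton, 85 x 110 x 60 mm, beside the tray on its -y side. Origin: centre of its underside.

How it is judged:
By the outcome, as a careful person would: the job done as asked, in the order asked, and still so for the second after the job is handed in, with the robot touching nothing.
It also fails if it takes over 66 s, if anything falls off the work surface, if the arm or the gripper's body presses on something with over 40 N, if the wrist force passes 120 N, or if a joint passes its speed limit or range.

ROBOT

A 6-joint arm with a two-finger parallel gripper is mounted at the origin on the work surface. World frame = base frame: x ahead of the robot, y to its left, z up, the work surface at z = 0. Lengths are in m, angles in degrees, forces in N, time in s.
With the tool pointing down it reaches from about 0.375 to 0.9 m from the base axis. Payload 3.1 kg.
Tool frame: the origin (TCP) lies on the centre line of the jaws, within the pads' length; the fingertips stand 17 mm ahead of it and the grasp point (between the pads) lies 2 mm behind it; z points along the fingers, y is the line along which they close (so a half turn about z gives the same grasp; the last joint's range is limited). The gripper opens to 87 mm and grips with 3 to 60 N. Pads are 19 mm wide; open, the fingers measure 117 mm over their backs; the gripper's body (75 mm by 190 mm) begins 51 mm behind the grasp point.
Start: joints at [58.929, 30.224, 82.088, -0, 67.689, -10.227], TCP at [0.222, 0.584, 0.24] pointing down, gripper open.
Joint ranges: [-176.69, 176.69], [-43.24, 126.21], [12.49, 139.97], [-82, 262], [0, 151.66], [-163.58, 163.58]. Speed limits (degrees/s): [159.86, 159.86, 180, 180, 180, 180].

INTERFACE

Orientations are given as a 3x3 rotation matrix whose columns are the frame's x, y, z axes.
In Python, from rig import bot, imaging, finder gives the robot as it stands. The module is installed in compiled form; this text tells all that it offers.
- The arm moves only by the tool play_rows, never from a script. Its argument "motion" is a list that holds one entry, the list of rows, each a list of 6 numbers: the shift along the tool's x, y, z in m, then the turn, a rotation vector about the tool's x, y, z in degrees. In form: [[[dx, dy, dz, wx, wy, wz], ...]]. A call has 1 to 8 rows; each row is the pose to reach, as a shift and turn from the pose commanded when the call began, along the tool's axes at that moment; what a row does not reach only later rows make up. A row lasts 1/12 s, in which the tool goes at most 41.7 mm and 7.16 degrees, less where a joint would pass 70% of its speed; a pose out of reach is approached as far as the arm can. A call with a gripper value outside its range is refused whole. "fingers" is the finger opening in m, from 0 to 0.087, set as the call begins (left out, the last holds). The fingers move at their own pace and stop on an object; the grip force is fixed at half the most. Time passes only in rows, so rows that repeat a pose let the fingers close. It gives the time, the measured TCP pose, the force, the opening and the grip force at its end, in the units of the state.
- bot.read_state(): the state, without advancing time (a new reading comes with each control period).
- imaging.capture(name): name is "scene" or "top" or "wrist"; returns a dict with "frame" (384x512x3 uint8, red, green, blue), "camera_matrix" (3x3 intrinsics, pixels), "k1" (the pictures are not rectified: a ray, as slopes to the right and down, at radius r is drawn at 1 + k1 r^2 times it, then the intrinsics apply), "R" (3x3) and "t" (3): a world point X has camera coordinates R X + t. Camera axes: x right, y down, z forward; pixel columns grow to the right and rows downward; lengths in m; the calibration is good to about 2 mm. A picture is of the moment at which its call begins. There is no depth.
- bot.hand_in(): hands the job in; it is judged then, once.
Trained networks look in the newest picture that a camera, given by its name, has taken for a name from the list of things; names that differ only in an ending like _2 or _b are one class to them, and where a whole thing is asked for, a point or a joint stands for the part that bears it (a point fixed in the world has none). Each returns a list of dicts, best first, with "confidence" (0 to 1); they miss things now and then, are a little off and sometimes report something else, mostly with a low value. They report only what shows in the picture. A call takes as long as a camera call.
- finder.recognise(camera, name): "at" ([x, y, z] in m, in world coordinates, good to about 4 mm: the middle of the surface that is visible of it).
- finder.outline_of(camera, name): "pixels" (384x512 bool, what is visible of it).
The state is a dict: "time_s": time; "joint_positions": joint angles; "qvel": joint speeds; "tau": joint torques, N m; "position": TCP position; "tcp_rot": TCP orientation; "force": force on the tool from outside, world axes, zero at the start; "moment": the same for the moment, N m; "opening": opening from 0.0 (shut) to 1.0 (fully open); "grasp_force": force on a finger pad.
Only numpy, scipy, OpenCV 4.12 (cv2) and the standard library are available. Lean on these libraries where they do the work, as an engineer would, in place of code of your own. Each camera call takes 0.05 s, during which the arm holds its last target. There are 200 camera calls.

## Working session

There is one attempt and no reset: what is moved stays moved. The work goes in short steps, Python scripts to look and compute and a tool call to move; the robot and the scene stay as the last step left them, time stands still between calls to the robot, and variables do not carry over. Pictures are saved under pics/ and viewed, at most 10 in all, crops included, and the job is handed in when it is done.

Besides the shell and the picture viewer there is one more tool, called after "Emit:" as name(argument=value, ...), one argument or row to a line, values as JSON. play_rows: Moves the arm, as the interface text tells. Its arguments: {"type":"object","properties":{"motion":{"type":"array"},"fingers":{"type":"number"}},"required":["motion"]}

```bash
mkdir -p pics; cat > h.py <<'E'
from rig import bot, imaging, finder
import numpy as np, cv2
def snap(n,f=None):
    c=imaging.capture(n)
    if f: cv2.imwrite('pics/'+f,c['frame'][:,:,::-1])
    return c
def ray(c,u,v):
    K=np.array(c['camera_matrix']);k=c['k1']
    d=np.array([(u-K[0,2])/K[0,0],(v-K[1,2])/K[1,1]])
    s=d.copy()
    for _ in range(20): s=d/(1+k*(s@s))
    R=np.array(c['R']);t=np.array(c['t'])
    return -R.T@t, R.T@np.array([s[0],s[1],1])
def atz(c,u,v,z):
    o,d=ray(c,u,v); return o+d*(z-o[2])/d[2]
def proj(c,X):
    p=np.array(c['R'])@X+np.array(c['t']);s=p[:2]/p[2];s=s*(1+c['k1']*(s@s));K=np.array(c['camera_matrix'])
    return K[0,0]*s[0]+K[0,2],K[1,1]*s[1]+K[1,2]
E
python3 - <<'E'
from h import *
np.set_printoptions(precision=4,suppress=True)
ims=[]
for n in ['scene','top']:
    c=snap(n); ims.append(c['frame'][:,:,::-1]); print(n,-np.array(c['R']).T@c['t'])
    for o in ['tray','reader','hood_edge','mark','vial','jar','slide_box','carton']:
        print(o,[(np.round(d['at'],4),round(d['confidence'],2)) for d in finder.recognise(n,o)[:2]])
cv2.imwrite('pics/top.png',cv2.resize(ims[1],(800,600)))
cv2.imwrite('pics/scene.png',cv2.resize(ims[0],(800,600)))
s=bot.read_state();print(s['time_s'],s['position'],s['tcp_rot'],s['force'],s['opening'])
E
```

```text
scene [ 0.9353 -0.3497  0.7444]
tray [(array([0.5697, 0.0777, 0.0112]), 0.78), (array([ 0.6219, -0.0429,  0.0365]), 0.29)]
reader [(array([0.515 , 0.1955, 0.0578]), 0.73)]
hood_edge [(array([0.5208, 0.2002, 0.055 ]), 0.63), (array([0.7473, 0.1269, 0.0612]), 0.18)]
mark [(array([0.5694, 0.0805, 0.0132]), 0.73)]
vial [(array([ 0.6225, -0.0413,  0.0376]), 0.81)]
jar [(array([0.6533, 0.2302, 0.0717]), 0.73), (array([0.7463, 0.1275, 0.0615]), 0.57)]
slide_box [(array([ 0.8098, -0.0262,  0.033 ]), 0.74)]
carton [(array([0.7446, 0.1253, 0.0615]), 0.96)]
top [0.583  0.0279 0.7598]
tray [(array([0.5594, 0.1157, 0.0098]), 0.88)]
reader [(array([0.5138, 0.2061, 0.0599]), 0.94), (array([ 0.8002, -0.0165,  0.0324]), 0.16)]
hood_edge [(array([0.5068, 0.2085, 0.0619]), 0.66)]
mark [(array([0.563 , 0.1156, 0.0085]), 0.94)]
vial [(array([ 0.6166, -0.0328,  0.0405]), 0.89)]
jar [(array([0.6445, 0.2377, 0.0997]), 0.78)]
slide_box [(array([ 0.7985, -0.0155,  0.0318]), 0.98)]
carton [(array([0.7362, 0.1391, 0.0615]), 0.67)]
0.9 [0.2223 0.5841 0.2396] [[-0.9346  0.3558  0.    ]
 [ 0.3558  0.9346  0.0001]
 [-0.      0.0001 -1.    ]] [-0.1512  0.3765 -0.4831] 1.0017660224433094
```

View pics/top.png

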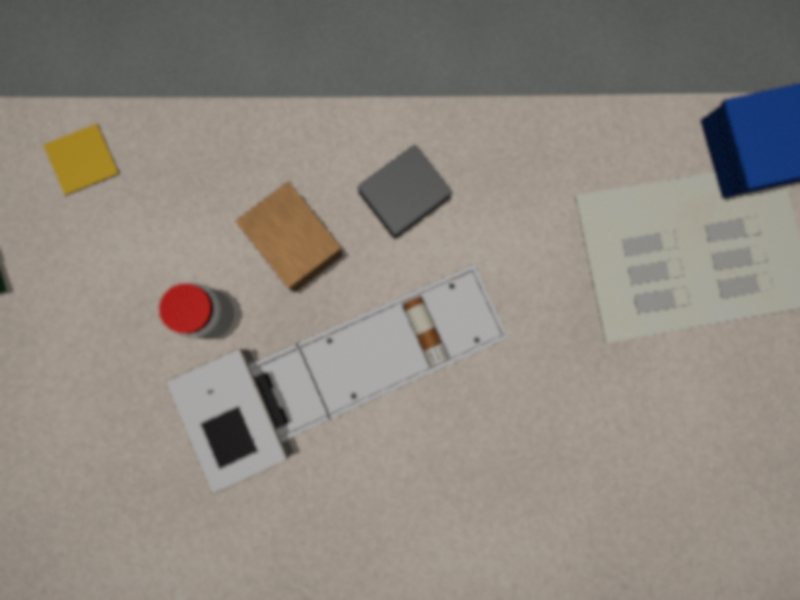

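View pics/scene.png

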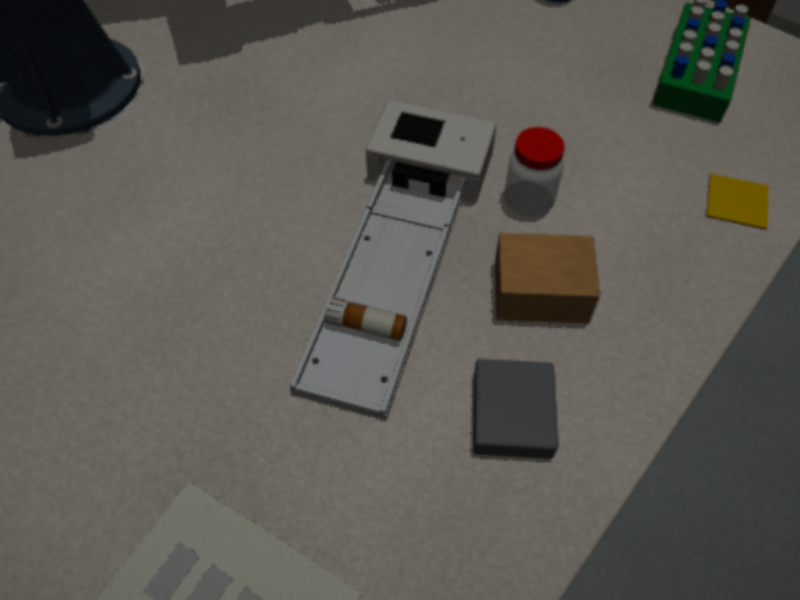

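The pictures show the tray running from its back end, top px (488,302), to the reader mouth at about (263,404), both in 800-px pixels. The vial is at about (425,330) and the mark line runs (298,345)–(328,417). The jar, carton and box are all on the -y side. I'll fit the tray pose to corner pixels in both views.

```bash
python3 - <<'E'
from h import *
from scipy.optimize import least_squares
np.set_printoptions(precision=4,suppress=True)
# tray-frame points, 800px picks
top={(.162,-.075,.058):(240,350),(.162,.075,.058):(286,458),(.26,-.075,.058):(168,382),(.26,.075,.058):(214,491),
 (.1,-.048,.012):(298,345),(.1,.048,.012):(328,417),(-.16,-.054,.02):(474,269),(-.16,.054,.02):(503,335)}
sc={(.162,-.075,.058):(488,180),(.162,.075,.058):(369,151),(.26,-.075,.058):(496,122),(.26,.075,.058):(388,102),
 (.1,-.048,.012):(449,228),(.1,.048,.012):(368,208),(-.16,-.054,.02):(384,409),(-.16,.054,.02):(293,388)}
for n,D in (('top',top),('scene',sc)):
    c=snap(n)
    def T(p,X):
        a=p[2];return np.array([p[0]+np.cos(a)*X[0]-np.sin(a)*X[1],p[1]+np.sin(a)*X[0]+np.cos(a)*X[1],X[2]])
    f=lambda p:np.concatenate([np.array(proj(c,T(p,X)))-np.array(q)*.64+.18 for X,q in D.items()])
    r=least_squares(f,[.6,.03,np.radians(112)]);print(n,r.x,np.degrees(r.x[2]));print(r.fun.reshape(-1,2))
    p=r.x;R=np.array([[np.cos(p[2]),np.sin(p[2])],[-np.sin(p[2]),np.cos(p[2])]])
    v=finder.recognise(n,'vial')[0]['at'];print('vial tray',R@(np.array(v[:2])-p[:2]),v[2])
    m=finder.outline_of(n,'vial')[0]['pixels'];ys,xs=np.nonzero(m)
    P=np.array([atz(c,u,w,.03)[:2] for u,w in zip(xs,ys)]);Q=(P-p[:2])@R.T
    print('vial mask x,y ranges at z=.03',Q.min(0),Q.max(0))
    for o in ['jar','carton','slide_box']:
        d=finder.recognise(n,o)[0];print(o,R@(np.array(d['at'][:2])-p[:2]))
E
```

```text
top [0.59   0.0173 1.9665] 112.67086930722844
[[-0.6799 -1.5783]
 [ 0.6434  1.3565]
 [-2.7341 -0.8822]
 [-1.7331  2.698 ]
 [ 0.6966  1.5069]
 [ 0.1032 -1.7943]
 [ 0.59   -3.2792]
 [ 3.7506  1.3543]]
vial tray [-0.0571 -0.0031] 0.0393
vial mask x,y ranges at z=.03 [-0.0757 -0.0462] [-0.0446  0.045 ]
jar [ 0.1816 -0.1311]
carton [ 0.0573 -0.1799]
slide_box [-0.1111 -0.1807]
scene [0.5951 0.0208 1.966 ] 112.64149894790644
[[-3.941  -3.3456]
 [-1.3965 -1.2552]
 [ 2.2877 -0.2325]
 [ 1.4428 -2.2492]
 [-1.9142  1.669 ]
 [ 3.1785  3.3748]
 [ 1.7987  2.3835]
 [-1.3041 -1.3395]]
vial tray [-0.069   0.0014] 0.036
vial mask x,y ranges at z=.03 [-0.0803 -0.0451] [-0.0429  0.0508]
jar [ 0.1679 -0.1367]
carton [ 0.0369 -0.1762]
slide_box [-0.1252 -0.1799]
```

```bash
python3 - <<'E'
from h import *
c=snap('top');f=c['frame'][:,:,::-1]
cv2.imwrite('pics/tc.png',cv2.resize(f[160:320,100:330],(805-5,557),interpolation=cv2.INTER_CUBIC))
c=snap('scene');f=c['frame'][:,:,::-1]
cv2.imwrite('pics/sc.png',cv2.resize(f[55:275,165:355],(518,600),interpolation=cv2.INTER_CUBIC))
E
```

```text
(no output)
```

View pics/tc.png

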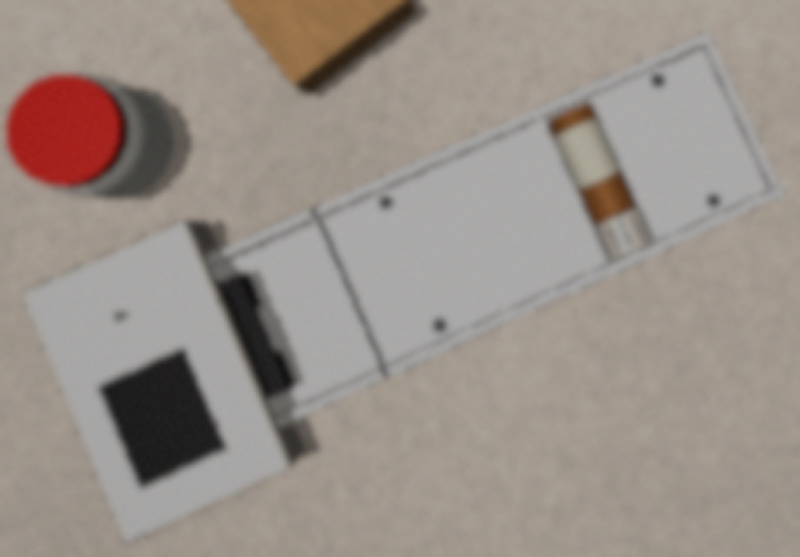

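View pics/sc.png

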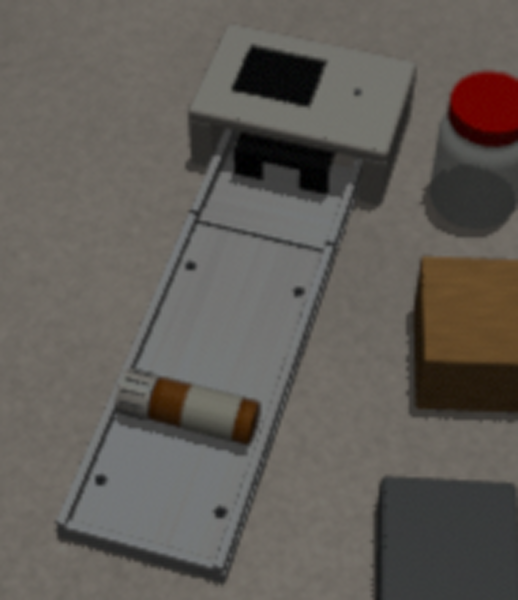

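```bash
cat > fit.py <<'E'
from h import *
from scipy.optimize import least_squares
np.set_printoptions(precision=4,suppress=True)
top={(.162,-.075,.058):(188,222),(.162,.075,.058):(289,465),(.26,-.075,.058):(25,295),(.26,.075,.058):(128,541),
 (.1,-.054,.022):(314,207),(.1,.054,.022):(386,377),(-.16,-.054,.02):(709,35),(-.16,.054,.02):(779,190)}
sc={(.162,-.075,.058):(386,155),(.162,.075,.058):(190,112),(.26,-.075,.058):(414,66),(.26,.075,.058):(230,27),
 (.1,-.048,.012):(323,248),(.1,.048,.012):(198,220),(-.16,-.054,.018):(226,570),(-.16,.054,.018):(61,528)}
def T(p,X):
    a=p[2];return np.array([p[0]+np.cos(a)*X[0]-np.sin(a)*X[1],p[1]+np.sin(a)*X[0]+np.cos(a)*X[1],X[2]])
if __name__=='__main__':
  out=[]
  for n,D,s,o in (('top',top,800/230,(100,160)),('scene',sc,518/190,(165,55))):
    c=snap(n)
    f=lambda p:np.concatenate([np.array(proj(c,T(p,X)))-(np.array(q)+.5)/s-np.array(o)+.5 for X,q in D.items()])
    r=least_squares(f,[.6,.03,np.radians(112)],loss='soft_l1');print(n,r.x,np.degrees(r.x[2]));print(f(r.x).reshape(-1,2))
    img=c['frame'][:,:,::-1].copy();S=2.5
    x0,y0=(90,150) if n=='top' else (160,50)
    img=cv2.resize(img[y0:y0+230,x0:x0+230],None,fx=S,fy=S,interpolation=cv2.INTER_CUBIC)
    def L(a,b,col):
        q=[tuple(int(v) for v in (np.array(proj(c,T(r.x,X)))-(x0,y0)+.5)*S) for X in (a,b)];cv2.line(img,*q,col,1)
    for z,col,cs in ((.058,(0,0,255),[(.162,-.075),(.162,.075),(.26,.075),(.26,-.075)]),(.022,(0,200,0),[(-.16,-.054),(-.16,.054),(.15,.054),(.15,-.054)]),(.012,(255,0,0),[(-.154,-.048),(-.154,.048),(.1,.048),(.1,-.048)])):
        for i in range(4): L((*cs[i],z),(*cs[(i+1)%4],z),col)
    out.append(img)
  h=np.hstack(out);cv2.imwrite('pics/ov.png',cv2.resize(h,(800,400)) )
E
python3 fit.py
```

```text
top [0.5907 0.0168 1.9717] 112.97237435370775
[[-0.6854 -1.1474]
 [ 1.4277  0.866 ]
 [-1.8476 -0.7105]
 [-0.6187  1.7282]
 [-0.2742  0.1281]
 [ 0.4996 -0.0811]
 [ 0.2412 -1.6802]
 [ 2.0763  0.504 ]]
scene [0.5943 0.02   1.9764] 113.24208698433817
[[ 0.5776 -0.3063]
 [-1.3164 -0.4324]
 [ 1.2322 -1.7251]
 [-1.3732 -1.7204]
 [ 1.0639  1.4807]
 [ 0.0421  1.0406]
 [ 0.1987  0.7351]
 [-0.7541 -0.4159]]
```

View pics/ov.png

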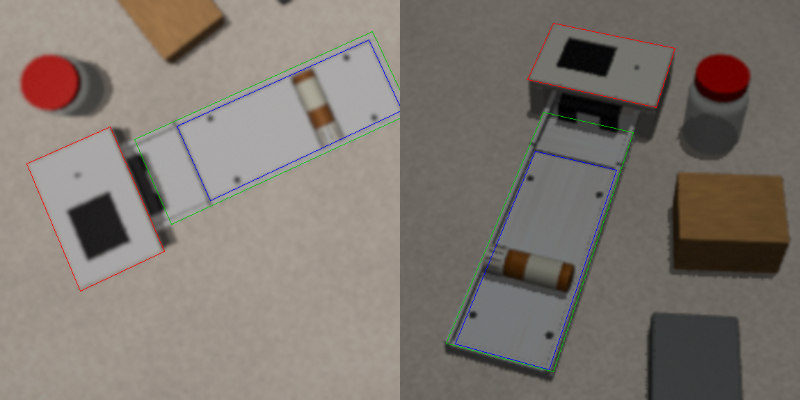

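The overlay matches both views. Tray origin is at about (0.5925, 0.0185) with yaw 113.1°, good to about 3 mm, and the vial is near tray x = -0.061. I'll push with both fingers part-open, shifted 14 mm towards +y to keep the gripper body clear of the jar.

Emit:
play_rows(
  motion=[
    [[-0.03,-0.024,0,0,0,5.76],[-0.06,-0.048,0,0,0,11.5],[-0.09,-0.072,0,0,0,17.3],[-0.12,-0.096,0,0,0,23],[-0.15,-0.12,0,0,0,28.8],[-0.18,-0.144,0,0,0,34.6],[-0.21,-0.168,0,0,0,40.3],[-0.24,-0.19,0,0,0,46.1]],
  ],
  fingers=0.026,
)

```text
time_s: 2.37
position: [0.3795, 0.3194, 0.2398]
tcp_rot: [[-0.387, 0.922, 0.0], [0.922, 0.387, 0.0], [-0.0, 0.0, -1.0]]
force: [1.2, 0.8, -0.2]
opening: 0.479
grasp_force: 0.0
```

```bash
cat > st.py <<'E'
from h import *
import sys
np.set_printoptions(precision=4,suppress=True)
P0=np.array([.5925,.0185]);A=np.radians(113.1)
Rt=np.array([[np.cos(A),-np.sin(A),0],[np.sin(A),np.cos(A),0],[0,0,1]])
def st():
    s=bot.read_state();p=np.array(s['position']);M=np.array(s['tcp_rot'])
    q=Rt.T@(p-np.r_[P0,0]); print('t',round(s['time_s'],2),'tray',q,'yaw',np.degrees(np.arctan2(M[1,0],M[0,0])),'z',M[:,2],'Ftray',Rt.T@np.array(s['force']),'op',s['opening']*.087)
    return s,p,M
if __name__=='__main__':
    s,p,M=st()
    if len(sys.argv)>3:
        g=Rt@np.array([float(a) for a in sys.argv[1:4]])+np.r_[P0,0]
        e=np.cross(M[:,0],Rt[:,0])[2]
        print('tool shift',M.T@(g-p),'turn z tool',-np.degrees(np.arcsin(e)))
E
python3 st.py -0.1 0.014 0.24
```

```text
t 2.37 tray [0.3603 0.0779 0.2398] yaw 112.78391415757346 z [ 0.0002  0.0001 -1.    ] Ftray [ 0.2767 -1.3925 -0.2031] op 0.041685261040170195
tool shift [-0.46    0.0664 -0.0002] turn z tool -0.316085842322514
```

Emit:
play_rows(
  motion=[
    [[-0.039,0.0055,0,0,0,0],[-0.078,0.011,0,0,0,0],[-0.117,0.0165,0,0,0,0],[-0.156,0.022,0,0,0,0],[-0.195,0.0275,0,0,0,0],[-0.234,0.033,0,0,0,0],[-0.273,0.0385,0,0,0,0],[-0.312,0.044,0,0,0,0]],
  ],
)

```text
time_s: 3.03
position: [0.5425, 0.0493, 0.2398]
tcp_rot: [[-0.391, 0.92, 0.0], [0.92, 0.391, 0.0], [-0.0, 0.0, -1.0]]
force: [0.6, 0.6, -0.1]
opening: 0.295
grasp_force: 0.0
```

Emit:
play_rows(
  motion=[
    [[-0.037,0.0055,0,0,0,0],[-0.074,0.011,0,0,0,0],[-0.111,0.0165,0,0,0,0],[-0.143,0.022,0,0,0,0],[-0.143,0.022,0.03,0,0,0],[-0.143,0.022,0.06,0,0,0],[-0.143,0.022,0.09,0,0,0],[-0.143,0.022,0.1,0,0,0]],
  ],
)

```text
time_s: 3.7
position: [0.6152, -0.0714, 0.1352]
tcp_rot: [[-0.391, 0.92, -0.008], [0.92, 0.391, 0.002], [0.005, -0.006, -1.0]]
force: [-0.8, -0.4, -0.3]
opening: 0.299
grasp_force: 0.0
```

```bash
python3 - <<'E'
from st import *
st()
c=snap('top');img=c['frame'][:,:,::-1];a=cv2.resize(img[140:300,120:360],(800,533),interpolation=cv2.INTER_CUBIC)
cv2.imwrite('pics/pre.png',a)
for n in ('top','scene'):
    if n=='scene': c=snap(n)
    for d in finder.recognise(n,'vial')[:2]: print(n,Rt.T@(np.array(d['at'])-np.r_[P0,0]),d['confidence'])
    w=snap('wrist') if n=='scene' else None
for d in finder.recognise('wrist','vial')[:2]: print('wrist',Rt.T@(np.array(d['at'])-np.r_[P0,0]),d['confidence'])
cv2.imwrite('pics/wr.png',w['frame'][:,:,::-1])
E
python3 st.py -0.1 0.014 0.14
```

```text
t 3.7 tray [-0.0916  0.0144  0.1352] yaw 113.00988724748491 z [-0.0076  0.0023 -1.    ] Ftray [-0.0881  0.86   -0.2647] op 0.026009773824029876
top [-0.0548 -0.0113  0.0395] 0.88
scene [-0.0674 -0.0005  0.0353] 0.74
wrist [-0.054   0.0046  0.0389] 0.87
wrist [-0.1088 -0.1729  0.0333] 0.38
t 4.0 tray [-0.0937  0.0106  0.1417] yaw 113.08056180672972 z [ 0.0041 -0.0013 -1.    ] Ftray [ 0.7833  0.5544 -0.55  ] op 0.02604187398688885
tool shift [-0.0063 -0.0034  0.0017] turn z tool -0.01943811844727086
```

View pics/wr.png

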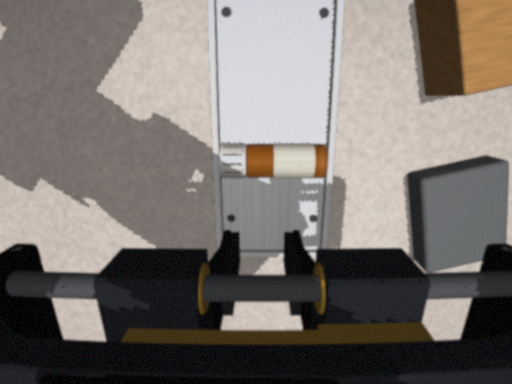

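The wrist view shows the vial lying across the tray at rows 143–178, with the fingers at columns 230 and 293, behind it and clear. Next I lower them behind the vial.

Emit:
play_rows(
  motion=[
    [[-0.01,-0.003,0.015,0,0,0],[-0.01,-0.003,0.035,0,0,0],[-0.01,-0.003,0.055,0,0,0],[-0.01,-0.003,0.075,0,0,0],[-0.01,-0.003,0.09,0,0,0],[-0.01,-0.003,0.1,0,0,0],[-0.01,-0.003,0.105,0,0,0],[-0.01,-0.003,0.106,0,0,0]],
  ],
)

```text
time_s: 4.67
position: [0.6195, -0.0821, 0.0338]
tcp_rot: [[-0.392, 0.92, 0.001], [0.92, 0.392, -0.0], [-0.0, 0.0, -1.0]]
force: [0.0, 0.4, -0.6]
opening: 0.298
grasp_force: 0.0
```

```bash
python3 - <<'E'
from st import *
imaging.capture('wrist')
st()
c=snap('wrist')
for d in finder.recognise('wrist','vial')[:2]: print('wrist',Rt.T@(np.array(d['at'])-np.r_[P0,0]),d['confidence'])
cv2.imwrite('pics/wr2.png',c['frame'][:,:,::-1]);st()
E
```

```text
t 4.72 tray [-0.1033  0.0145  0.0341] yaw 113.06707378323692 z [ 0.0012 -0.0004 -1.    ] Ftray [0.4509 0.443  0.7613] op 0.025759579644737927
wrist [-0.0541  0.0026  0.0369] 0.67
t 4.82 tray [-0.1035  0.0142  0.0347] yaw 113.06347575033828 z [ 0.0022 -0.0007 -1.    ] Ftray [0.4128 0.2451 0.2528] op 0.026096503943745627
```

View pics/wr2.png

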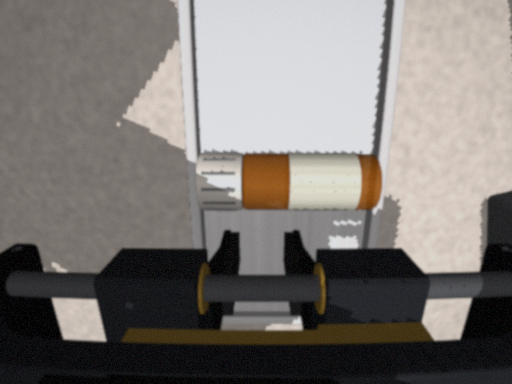

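Emit:
play_rows(
  motion=[
    [[0.001,0,0,0,0,0],[0.003,0,0,0,0,0],[0.005,0,0,0,0,0],[0.007,0,0,0,0,0],[0.009,0,0,0,0,0],[0.011,0,0,0,0,0],[0.013,0,0,0,0,0],[0.015,0,0,0,0,0]],
  ],
)

```text
time_s: 5.48
position: [0.6131, -0.068, 0.0335]
tcp_rot: [[-0.392, 0.92, -0.0], [0.92, 0.392, 0.0], [0.0, -0.0, -1.0]]
force: [-0.4, -0.4, 0.2]
opening: 0.299
grasp_force: 0.0
```

Emit:
play_rows(
  motion=[
    [[0.0015,0,0,0,0,0],[0.003,0,0,0,0,0],[0.0045,0,0,0,0,0],[0.006,0,0,0,0,0],[0.0075,0,0,0,0,0],[0.009,0,0,0,0,0],[0.0105,0,0,0,0,0],[0.012,0,0,0,0,0]],
  ],
)

```text
time_s: 6.15
position: [0.6085, -0.0571, 0.0336]
tcp_rot: [[-0.392, 0.92, 0.0], [0.92, 0.392, -0.0], [-0.0, 0.0, -1.0]]
force: [0.5, 0.7, -0.6]
opening: 0.299
grasp_force: 0.0
```

Emit:
play_rows(
  motion=[
    [[0.0015,0,0,0,0,0],[0.003,0,0,0,0,0],[0.0045,0,0,0,0,0],[0.006,0,0,0,0,0],[0.0075,0,0,0,0,0],[0.009,0,0,0,0,0],[0.0105,0,0,0,0,0],[0.012,0,0,0,0,0]],
  ],
)

```text
time_s: 6.82
position: [0.6038, -0.046, 0.0336]
tcp_rot: [[-0.392, 0.92, 0.0], [0.92, 0.392, -0.0], [-0.0, 0.0, -1.0]]
force: [-0.2, 0.0, 0.3]
opening: 0.303
grasp_force: 0.0
```

```bash
cat > lk.py <<'E'
from st import *
s,p,M=st()
c=snap('wrist')
for d in finder.recognise('wrist','vial')[:1]:
    print('vial',Rt.T@(np.array(d['at'])-np.r_[P0,0]),d['confidence'])
m=finder.outline_of('wrist','vial')
if m:
    ys,xs=np.nonzero(m[0]['pixels']);print('mask rows',ys.min(),ys.max(),'cols',xs.min(),xs.max(), 'rows at left/right',[ (ys[abs(xs-u)<6].min(),ys[abs(xs-u)<6].max()) for u in (xs.min()+15,xs.max()-15)])
F=[]
for i in range(4): imaging.capture('wrist');F.append(Rt.T@np.array(bot.read_state()['force']))
print('F',np.array(F)[:,0],'mean',np.mean(F,0))
E
python3 lk.py
```

```text
t 6.82 tray [-0.0638  0.0149  0.0336] yaw 113.05465105110021 z [ 0.0001 -0.     -1.    ] Ftray [0.1107 0.1412 0.3191] op 0.026326070706629397
vial [-0.03    0.0038  0.0362] 0.58
mask rows 184 241 cols 199 379 rows at left/right [(np.int64(184), np.int64(240)), (np.int64(186), np.int64(238))]
F [ 0.7379  0.5054  0.4156 -0.3641] mean [ 0.3237  0.3693 -0.2116]
```

Emit:
play_rows(
  motion=[
    [[0.0015,0,0,0,0,0],[0.0033,0,0,0,0,0],[0.0052,0,0,0,0,0],[0.0072,0,0,0,0,0],[0.0092,0,0,0,0,0],[0.0112,0,0,0,0,0],[0.0132,0,0,0,0,0],[0.0152,0,0,0,0,0]],
  ],
)

```text
time_s: 7.83
position: [0.5978, -0.0319, 0.0336]
tcp_rot: [[-0.392, 0.92, -0.0], [0.92, 0.392, 0.0], [0.0, -0.0, -1.0]]
force: [0.4, 0.1, -0.4]
opening: 0.298
grasp_force: 0.0
```

Emit:
play_rows(
  motion=[
    [[0.002,0,0,0,0,0],[0.004,0,0,0,0,0],[0.006,0,0,0,0,0],[0.008,0,0,0,0,0],[0.01,0,0,0,0,0],[0.012,0,0,0,0,0],[0.014,0,0,0,0,0],[0.016,0,0,0,0,0]],
  ],
)

```text
time_s: 8.5
position: [0.5916, -0.0173, 0.0336]
tcp_rot: [[-0.392, 0.92, 0.0], [0.92, 0.392, -0.0], [-0.0, 0.0, -1.0]]
force: [-0.4, 0.6, 1.4]
opening: 0.301
grasp_force: 0.0
```

Emit:
play_rows(
  motion=[
    [[0.002,0,0,0,0,0],[0.004,0,0,0,0,0],[0.006,0,0,0,0,0],[0.008,0,0,0,0,0],[0.01,0,0,0,0,0],[0.012,0,0,0,0,0],[0.014,0,0,0,0,0],[0.016,0,0,0,0,0]],
  ],
)

```text
time_s: 9.17
position: [0.5853, -0.0026, 0.0336]
tcp_rot: [[-0.392, 0.92, 0.0], [0.92, 0.392, -0.0], [-0.0, 0.0, -1.0]]
force: [-0.1, 0.1, 0.7]
opening: 0.295
grasp_force: 0.0
```

Emit:
play_rows(
  motion=[
    [[0.002,0,0,0,0,0],[0.004,0,0,0,0,0],[0.006,0,0,0,0,0],[0.008,0,0,0,0,0],[0.01,0,0,0,0,0],[0.012,0,0,0,0,0],[0.014,0,0,0,0,0],[0.016,0,0,0,0,0]],
  ],
)

```text
time_s: 9.83
position: [0.579, 0.0121, 0.0336]
tcp_rot: [[-0.392, 0.92, 0.0], [0.92, 0.392, 0.0], [-0.0, 0.0, -1.0]]
force: [0.1, -0.7, -0.1]
opening: 0.296
grasp_force: 0.0
```

```bash
python3 lk.py
```

```text
t 9.83 tray [-0.0006  0.0149  0.0336] yaw 113.0540128411003 z [ 0.  0. -1.] Ftray [-0.6523  0.1759 -0.0724] op 0.02574005448219642
vial [0.0327 0.0005 0.0374] 0.69
mask rows 183 241 cols 199 379 rows at left/right [(np.int64(183), np.int64(240)), (np.int64(185), np.int64(238))]
F [-0.2764  0.3496  0.301  -0.2214] mean [ 0.0382 -0.0705 -0.119 ]
```

Emit:
play_rows(
  motion=[
    [[0.0015,0,0,0,0,0],[0.0033,0,0,0,0,0],[0.0052,0,0,0,0,0],[0.0072,0,0,0,0,0],[0.0092,0,0,0,0,0],[0.0112,0,0,0,0,0],[0.0132,0,0,0,0,0],[0.0152,0,0,0,0,0]],
  ],
)

```text
time_s: 10.85
position: [0.573, 0.0262, 0.0335]
tcp_rot: [[-0.392, 0.92, -0.0], [0.92, 0.392, 0.0], [0.0, -0.0, -1.0]]
force: [-0.8, 0.8, 0.1]
opening: 0.301
grasp_force: 0.0
```

Emit:
play_rows(
  motion=[
    [[0.002,0,0,0,0,0],[0.004,0,0,0,0,0],[0.006,0,0,0,0,0],[0.008,0,0,0,0,0],[0.01,0,0,0,0,0],[0.012,0,0,0,0,0],[0.014,0,0,0,0,0],[0.016,0,0,0,0,0]],
  ],
)

```text
time_s: 11.52
position: [0.5668, 0.0409, 0.0336]
tcp_rot: [[-0.392, 0.92, -0.0], [0.92, 0.392, 0.0], [0.0, -0.0, -1.0]]
force: [0.5, -1.2, 0.4]
opening: 0.301
grasp_force: 0.0
```

Emit:
play_rows(
  motion=[
    [[0.002,0,0,0,0,0],[0.004,0,0,0,0,0],[0.006,0,0,0,0,0],[0.008,0,0,0,0,0],[0.01,0,0,0,0,0],[0.012,0,0,0,0,0],[0.014,0,0,0,0,0],[0.016,0,0,0,0,0]],
  ],
)

```text
time_s: 12.18
position: [0.5605, 0.0556, 0.0335]
tcp_rot: [[-0.392, 0.92, -0.0], [0.92, 0.392, -0.0], [0.0, -0.0, -1.0]]
force: [0.2, 0.6, -0.3]
opening: 0.299
grasp_force: 0.0
```

Emit:
play_rows(
  motion=[
    [[0.0015,0,0,0,0,0],[0.003,0,0,0,0,0],[0.0045,0,0,0,0,0],[0.006,0,0,0,0,0],[0.0075,0,0,0,0,0],[0.009,0,0,0,0,0],[0.0105,0,0,0,0,0],[0.012,0,0,0,0,0]],
  ],
)

```text
time_s: 12.85
position: [0.5559, 0.0666, 0.0335]
tcp_rot: [[-0.392, 0.92, 0.0], [0.92, 0.392, -0.0], [-0.0, 0.0, -1.0]]
force: [-0.5, -1.0, 0.3]
opening: 0.299
grasp_force: 0.0
```

```bash
python3 lk.py
```

```text
t 12.85 tray [0.0586 0.0148 0.0335] yaw 113.05760655558429 z [ 0. -0. -1.] Ftray [-0.6914  0.8254  0.3226] op 0.026038407621076204
vial [0.093  0.0029 0.036 ] 0.59
mask rows 184 240 cols 200 379 rows at left/right [(np.int64(184), np.int64(240)), (np.int64(186), np.int64(238))]
F [ 0.3908  0.3582  0.5703 -0.1627] mean [ 0.2891 -0.194   0.3202]
```

Emit:
play_rows(
  motion=[
    [[0.001,0,0,0,0,0],[0.0022,0,0,0,0,0],[0.0035,0,0,0,0,0],[0.005,0,0,0,0,0],[0.0065,0,0,0,0,0],[0.008,0,0,0,0,0],[0.0095,0,0,0,0,0],[0.011,0,0,0,0,0]],
  ],
)

```text
time_s: 13.87
position: [0.5515, 0.0768, 0.0335]
tcp_rot: [[-0.392, 0.92, -0.0], [0.92, 0.392, 0.0], [0.0, -0.0, -1.0]]
force: [-0.8, -0.1, 0.6]
opening: 0.295
grasp_force: 0.0
```

Emit:
play_rows(
  motion=[
    [[0.0012,0,0,0,0,0],[0.0024,0,0,0,0,0],[0.0036,0,0,0,0,0],[0.0048,0,0,0,0,0],[0.006,0,0,0,0,0],[0.0072,0,0,0,0,0],[0.0084,0,0,0,0,0],[0.0096,0,0,0,0,0]],
  ],
)

```text
time_s: 14.53
position: [0.5478, 0.0855, 0.0336]
tcp_rot: [[-0.392, 0.92, 0.0], [0.92, 0.392, 0.0], [0.0, 0.0, -1.0]]
force: [0.5, -0.7, 0.4]
opening: 0.3
grasp_force: 0.0
```

```bash
python3 lk.py
```

```text
t 14.53 tray [0.0792 0.0148 0.0336] yaw 113.05630983070753 z [ 0.  0. -1.] Ftray [-0.8157 -0.195   0.3565] op 0.026066958309227176
vial [0.1255 0.0003 0.0347] 0.65
mask rows 149 209 cols 198 383 rows at left/right [(np.int64(149), np.int64(209)), (np.int64(153), np.int64(209))]
F [ 0.4536 -0.5556 -0.3851 -0.556 ] mean [-0.2608 -0.18    0.2426]
```

Emit:
play_rows(
  motion=[
    [[0.001,0,0,0,0,0],[0.0025,0,0,0,0,0],[0.0043,0,0,0,0,0],[0.0062,0,0,0,0,0],[0.0082,0,0,0,0,0],[0.01,0,0,0,0,0],[0.0115,0,0,0,0,0],[0.013,0,0,0,0,0]],
  ],
)

```text
time_s: 15.55
position: [0.5427, 0.0976, 0.0336]
tcp_rot: [[-0.392, 0.92, 0.0], [0.92, 0.392, -0.0], [-0.0, 0.0, -1.0]]
force: [-0.2, 1.1, 0.4]
opening: 0.301
grasp_force: 0.0
```

Emit:
play_rows(
  motion=[
    [[0.001,0,0,0,0,0],[0.002,0,0,0,0,0],[0.003,0,0,0,0,0],[0.004,0,0,0,0,0],[0.005,0,0,0,0,0],[0.006,0,0,0,0,0],[0.006,0,0.001,0,0,0],[0.006,0,0.001,0,0,0]],
  ],
)

```text
time_s: 16.22
position: [0.5403, 0.1029, 0.0324]
tcp_rot: [[-0.392, 0.92, -0.0], [0.92, 0.392, -0.0], [0.0, -0.0, -1.0]]
force: [-0.4, 0.3, 0.5]
opening: 0.298
grasp_force: 0.0
```

```bash
python3 - <<'E'
from st import *
st();c=snap('wrist');cv2.imwrite('pics/wr3.png',c['frame'][:,:,::-1])
for d in finder.recognise('wrist','vial')[:1]: print('vial',Rt.T@(np.array(d['at'])-np.r_[P0,0]),d['confidence'])
E
```

```text
t 16.22 tray [0.0981 0.0149 0.0324] yaw 113.05853659769281 z [-0.0002 -0.     -1.    ] Ftray [0.4581 0.2863 0.5279] op 0.02588428940852576
vial [0.1424 0.0036 0.0357] 0.82
```

View pics/wr3.png

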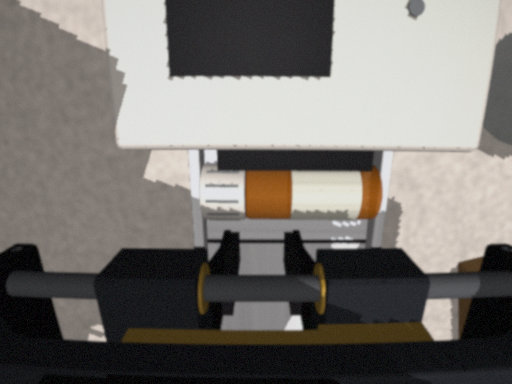

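The wrist view shows the vial (rows 168–220) over the mark and resting squarely on the black flap, with the fingers about 11 mm behind it. I'll close up and start feeling for the plunger.

Emit:
play_rows(
  motion=[
    [[0.0015,0,0,0,0,0],[0.003,0,0,0,0,0],[0.0045,0,0,0,0,0],[0.006,0,0,0,0,0],[0.0075,0,0.0005,0,0,0],[0.0088,0,0.001,0,0,0],[0.0098,0,0.0015,0,0,0],[0.0105,0,0.0015,0,0,0]],
  ],
)

```text
time_s: 16.98
position: [0.5361, 0.1127, 0.0309]
tcp_rot: [[-0.392, 0.92, -0.0], [0.92, 0.392, -0.0], [0.0, -0.0, -1.0]]
force: [0.5, 0.1, -0.8]
opening: 0.301
grasp_force: 0.0
```

Emit:
play_rows(
  motion=[
    [[0,0,0,0,0,0]],
  ],
)

```text
time_s: 17.07
position: [0.5361, 0.1127, 0.031]
tcp_rot: [[-0.392, 0.92, -0.0], [0.92, 0.392, 0.0], [0.0, -0.0, -1.0]]
force: [-0.3, 0.3, -0.2]
opening: 0.295
grasp_force: 0.0
```

Emit:
play_rows(
  motion=[
    [[0,0,0,0,0,0]],
  ],
)

```text
time_s: 17.15
position: [0.5363, 0.1126, 0.031]
tcp_rot: [[-0.392, 0.92, -0.0], [0.92, 0.392, -0.0], [-0.0, -0.0, -1.0]]
force: [0.1, 0.1, -0.1]
opening: 0.299
grasp_force: 0.0
```

```bash
python3 lk.py
```

```text
t 17.15 tray [0.1086 0.0148 0.031 ] yaw 113.06201598980839 z [-0. -0. -1.] Ftray [ 0.025  -0.1449 -0.0523] op 0.02601107141922422
vial [ 0.1391 -0.0015  0.0352] 0.94
mask rows 184 239 cols 200 380 rows at left/right [(np.int64(184), np.int64(239)), (np.int64(191), np.int64(237))]
F [ 0.1138  0.8672  1.006  -0.3233] mean [0.4159 0.2061 0.3535]
```

Emit:
play_rows(
  motion=[
    [[0.0004,0,0,0,0,0],[0.0008,0,0,0,0,0],[0.0012,0,0,0,0,0],[0.0014,0,0,0,0,0]],
  ],
)

```text
time_s: 17.83
position: [0.5358, 0.1138, 0.031]
tcp_rot: [[-0.392, 0.92, 0.0], [0.92, 0.392, -0.0], [-0.0, 0.0, -1.0]]
force: [0.7, -0.4, -0.5]
opening: 0.297
grasp_force: 0.3
```

Emit:
play_rows(
  motion=[
    [[0,0,0,0,0,0]],
  ],
)

```text
time_s: 17.92
position: [0.5358, 0.1138, 0.031]
tcp_rot: [[-0.392, 0.92, 0.0], [0.92, 0.392, -0.0], [-0.0, 0.0, -1.0]]
force: [0.9, -0.3, -0.8]
opening: 0.297
grasp_force: 0.2
```

Emit:
play_rows(
  motion=[
    [[0,0,0,0,0,0]],
  ],
)

```text
time_s: 18.0
position: [0.5358, 0.1138, 0.031]
tcp_rot: [[-0.392, 0.92, 0.0], [0.92, 0.392, -0.0], [-0.0, 0.0, -1.0]]
force: [0.1, -0.2, 0.0]
opening: 0.302
grasp_force: 0.2
```

Emit:
play_rows(
  motion=[
    [[0,0,0,0,0,0]],
  ],
)

```text
time_s: 18.08
position: [0.5358, 0.1138, 0.031]
tcp_rot: [[-0.392, 0.92, 0.0], [0.92, 0.392, -0.0], [-0.0, 0.0, -1.0]]
force: [0.5, -1.1, -0.3]
opening: 0.3
grasp_force: 0.2
```

Emit:
play_rows(
  motion=[
    [[0.0004,0,0,0,0,0],[0.0008,0,0,0,0,0],[0.0012,0,0,0,0,0],[0.0014,0,0,0,0,0]],
  ],
)

```text
time_s: 18.42
position: [0.5352, 0.1152, 0.0311]
tcp_rot: [[-0.392, 0.92, 0.0], [0.92, 0.392, -0.0], [-0.0, 0.0, -1.0]]
force: [-0.2, -0.1, -0.7]
opening: 0.301
grasp_force: 0.3
```

Emit:
play_rows(
  motion=[
    [[0,0,0,0,0,0]],
  ],
)

```text
time_s: 18.5
position: [0.5352, 0.1152, 0.0311]
tcp_rot: [[-0.392, 0.92, 0.0], [0.92, 0.392, 0.0], [0.0, 0.0, -1.0]]
force: [0.2, -0.7, -1.3]
opening: 0.294
grasp_force: 0.3
```

Emit:
play_rows(
  motion=[
    [[0,0,0,0,0,0]],
  ],
)

```text
time_s: 18.58
position: [0.5352, 0.1152, 0.0311]
tcp_rot: [[-0.392, 0.92, 0.0], [0.92, 0.392, -0.0], [-0.0, 0.0, -1.0]]
force: [0.2, -0.1, -0.3]
opening: 0.299
grasp_force: 0.3
```

Emit:
play_rows(
  motion=[
    [[0,0,0,0,0,0]],
  ],
)

```text
time_s: 18.67
position: [0.5352, 0.1151, 0.0311]
tcp_rot: [[-0.392, 0.92, 0.0], [0.92, 0.392, -0.0], [-0.0, 0.0, -1.0]]
force: [0.1, -1.6, 0.4]
opening: 0.298
grasp_force: 0.3
```

Emit:
play_rows(
  motion=[
    [[0.0004,0,0,0,0,0],[0.0008,0,0,0,0,0],[0.0012,0,0,0,0,0],[0.0014,0,0,0,0,0]],
  ],
)

```text
time_s: 19.0
position: [0.5346, 0.1165, 0.031]
tcp_rot: [[-0.392, 0.92, -0.0], [0.92, 0.392, -0.0], [-0.0, -0.0, -1.0]]
force: [0.6, 0.1, 0.0]
opening: 0.3
grasp_force: 0.3
```

Emit:
play_rows(
  motion=[
    [[0,0,0,0,0,0]],
  ],
)

```text
time_s: 19.08
position: [0.5346, 0.1165, 0.031]
tcp_rot: [[-0.392, 0.92, 0.0], [0.92, 0.392, -0.0], [-0.0, 0.0, -1.0]]
force: [1.5, -0.9, -0.5]
opening: 0.299
grasp_force: 0.3
```

Emit:
play_rows(
  motion=[
    [[0,0,0,0,0,0]],
  ],
)

```text
time_s: 19.17
position: [0.5346, 0.1164, 0.0311]
tcp_rot: [[-0.392, 0.92, -0.0], [0.92, 0.392, 0.0], [0.0, -0.0, -1.0]]
force: [0.4, -0.7, -0.3]
opening: 0.298
grasp_force: 0.3
```

Emit:
play_rows(
  motion=[
    [[0,0,0,0,0,0]],
  ],
)

```text
time_s: 19.25
position: [0.5347, 0.1164, 0.0311]
tcp_rot: [[-0.392, 0.92, 0.0], [0.92, 0.392, -0.0], [-0.0, 0.0, -1.0]]
force: [0.2, -0.0, 0.0]
opening: 0.303
grasp_force: 0.3
```

Emit:
play_rows(
  motion=[
    [[0.0004,0,0,0,0,0],[0.0008,0,0,0,0,0],[0.0012,0,0,0,0,0],[0.0014,0,0,0,0,0]],
  ],
)

```text
time_s: 19.58
position: [0.5341, 0.1178, 0.0311]
tcp_rot: [[-0.392, 0.92, 0.0], [0.92, 0.392, -0.0], [-0.0, 0.0, -1.0]]
force: [0.1, -0.5, -0.4]
opening: 0.296
grasp_force: 0.3
```

Emit:
play_rows(
  motion=[
    [[0,0,0,0,0,0]],
  ],
)

```text
time_s: 19.67
position: [0.5341, 0.1177, 0.031]
tcp_rot: [[-0.392, 0.92, -0.0], [0.92, 0.392, 0.0], [0.0, -0.0, -1.0]]
force: [-0.5, -0.1, -0.9]
opening: 0.297
grasp_force: 0.3
```

Emit:
play_rows(
  motion=[
    [[0,0,0,0,0,0]],
  ],
)

```text
time_s: 19.75
position: [0.5341, 0.1177, 0.031]
tcp_rot: [[-0.392, 0.92, -0.0], [0.92, 0.392, 0.0], [0.0, -0.0, -1.0]]
force: [0.1, -0.7, -0.6]
opening: 0.297
grasp_force: 0.3
```

Emit:
play_rows(
  motion=[
    [[0.0004,0,0,0,0,0],[0.0008,0,0,0,0,0],[0.0012,0,0,0,0,0],[0.0014,0,0,0,0,0]],
  ],
)

```text
time_s: 20.08
position: [0.5335, 0.119, 0.031]
tcp_rot: [[-0.392, 0.92, 0.0], [0.92, 0.392, -0.0], [-0.0, 0.0, -1.0]]
force: [0.4, -0.3, -0.3]
opening: 0.299
grasp_force: 0.3
```

Emit:
play_rows(
  motion=[
    [[0,0,0,0,0,0]],
  ],
)

```text
time_s: 20.17
position: [0.5335, 0.1191, 0.0311]
tcp_rot: [[-0.392, 0.92, 0.0], [0.92, 0.392, -0.0], [-0.0, 0.0, -1.0]]
force: [-0.0, -0.7, -0.2]
opening: 0.301
grasp_force: 0.3
```

Emit:
play_rows(
  motion=[
    [[0,0,0,0,0,0]],
  ],
)

```text
time_s: 20.25
position: [0.5335, 0.119, 0.0311]
tcp_rot: [[-0.392, 0.92, -0.0], [0.92, 0.392, 0.0], [0.0, -0.0, -1.0]]
force: [0.9, -0.7, -0.5]
opening: 0.304
grasp_force: 0.3
```

Emit:
play_rows(
  motion=[
    [[0.0004,0,0,0,0,0],[0.0008,0,0,0,0,0],[0.0012,0,0,0,0,0],[0.0014,0,0,0,0,0]],
  ],
)

```text
time_s: 20.58
position: [0.533, 0.1203, 0.0311]
tcp_rot: [[-0.392, 0.92, 0.0], [0.92, 0.392, -0.0], [-0.0, -0.0, -1.0]]
force: [-0.1, -0.1, -0.4]
opening: 0.299
grasp_force: 0.3
```

Emit:
play_rows(
  motion=[
    [[0,0,0,0,0,0]],
  ],
)

```text
time_s: 20.67
position: [0.533, 0.1203, 0.0311]
tcp_rot: [[-0.392, 0.92, 0.0], [0.92, 0.392, -0.0], [-0.0, 0.0, -1.0]]
force: [-0.2, -0.6, -0.1]
opening: 0.301
grasp_force: 0.3
```

Emit:
play_rows(
  motion=[
    [[0,0,0,0,0,0]],
  ],
)

```text
time_s: 20.75
position: [0.533, 0.1203, 0.031]
tcp_rot: [[-0.392, 0.92, -0.0], [0.92, 0.392, -0.0], [-0.0, -0.0, -1.0]]
force: [0.5, -1.5, -0.1]
opening: 0.298
grasp_force: 0.3
```

Emit:
play_rows(
  motion=[
    [[0.0004,0,0,0,0,0],[0.0008,0,0,0,0,0],[0.0012,0,0,0,0,0],[0.0014,0,0,0,0,0]],
  ],
)

```text
time_s: 21.08
position: [0.5325, 0.1216, 0.0311]
tcp_rot: [[-0.392, 0.92, 0.0], [0.92, 0.392, 0.0], [-0.0, 0.0, -1.0]]
force: [0.1, -0.6, -0.0]
opening: 0.301
grasp_force: 0.3
```

Emit:
play_rows(
  motion=[
    [[0,0,0,0,0,0]],
  ],
)

```text
time_s: 21.17
position: [0.5324, 0.1216, 0.0311]
tcp_rot: [[-0.392, 0.92, 0.0], [0.92, 0.392, 0.0], [-0.0, 0.0, -1.0]]
force: [-0.8, -1.3, 0.2]
opening: 0.293
grasp_force: 0.3
```

Emit:
play_rows(
  motion=[
    [[0,0,0,0,0,0]],
  ],
)

```text
time_s: 21.25
position: [0.5325, 0.1216, 0.0311]
tcp_rot: [[-0.392, 0.92, 0.0], [0.92, 0.392, -0.0], [-0.0, 0.0, -1.0]]
force: [0.8, -0.6, -0.3]
opening: 0.297
grasp_force: 0.3
```

Emit:
play_rows(
  motion=[
    [[0.0004,0,0,0,0,0],[0.0008,0,0,0,0,0],[0.0012,0,0,0,0,0],[0.0014,0,0,0,0,0]],
  ],
)

```text
time_s: 21.58
position: [0.5319, 0.1229, 0.0311]
tcp_rot: [[-0.392, 0.92, 0.0], [0.92, 0.392, 0.0], [-0.0, 0.0, -1.0]]
force: [0.9, -1.0, 0.3]
opening: 0.305
grasp_force: 0.4
```

Emit:
play_rows(
  motion=[
    [[0,0,0,0,0,0]],
  ],
)

```text
time_s: 21.67
position: [0.5319, 0.1229, 0.031]
tcp_rot: [[-0.392, 0.92, 0.0], [0.92, 0.392, 0.0], [-0.0, 0.0, -1.0]]
force: [0.3, -0.6, -0.0]
opening: 0.3
grasp_force: 0.4
```

Emit:
play_rows(
  motion=[
    [[0,0,0,0,0,0]],
  ],
)

```text
time_s: 21.75
position: [0.5319, 0.1229, 0.031]
tcp_rot: [[-0.392, 0.92, -0.0], [0.92, 0.392, -0.0], [-0.0, -0.0, -1.0]]
force: [0.7, -1.0, 0.1]
opening: 0.297
grasp_force: 0.4
```

Emit:
play_rows(
  motion=[
    [[0.0004,0,0,0,0,0],[0.0008,0,0,0,0,0],[0.0012,0,0,0,0,0],[0.0014,0,0,0,0,0]],
  ],
)

```text
time_s: 22.08
position: [0.5313, 0.1242, 0.0311]
tcp_rot: [[-0.392, 0.92, 0.0], [0.92, 0.392, -0.0], [-0.0, 0.0, -1.0]]
force: [0.6, -0.5, -1.1]
opening: 0.297
grasp_force: 0.4
```

Emit:
play_rows(
  motion=[
    [[0,0,0,0,0,0]],
  ],
)

```text
time_s: 22.17
position: [0.5313, 0.1242, 0.031]
tcp_rot: [[-0.392, 0.92, -0.0], [0.92, 0.392, -0.0], [-0.0, -0.0, -1.0]]
force: [1.4, -1.4, -0.5]
opening: 0.296
grasp_force: 0.4
```

Emit:
play_rows(
  motion=[
    [[0,0,0,0,0,0]],
  ],
)

```text
time_s: 22.25
position: [0.5314, 0.1241, 0.0311]
tcp_rot: [[-0.392, 0.92, 0.0], [0.92, 0.392, 0.0], [0.0, 0.0, -1.0]]
force: [0.2, -0.6, 0.6]
opening: 0.302
grasp_force: 0.4
```

Emit:
play_rows(
  motion=[
    [[0.0004,0,0,0,0,0],[0.0008,0,0,0,0,0],[0.0012,0,0,0,0,0],[0.0014,0,0,0,0,0]],
  ],
)

```text
time_s: 22.58
position: [0.5308, 0.1255, 0.0311]
tcp_rot: [[-0.392, 0.92, 0.0], [0.92, 0.392, 0.0], [-0.0, 0.0, -1.0]]
force: [0.7, 0.4, -0.2]
opening: 0.301
grasp_force: 0.4
```

Emit:
play_rows(
  motion=[
    [[0,0,0,0,0,0]],
  ],
)

```text
time_s: 22.67
position: [0.5308, 0.1255, 0.0311]
tcp_rot: [[-0.392, 0.92, 0.0], [0.92, 0.392, 0.0], [-0.0, 0.0, -1.0]]
force: [0.3, -1.1, -1.1]
opening: 0.302
grasp_force: 0.4
```

Emit:
play_rows(
  motion=[
    [[0,0,0,0,0,0]],
  ],
)

```text
time_s: 22.75
position: [0.5308, 0.1254, 0.0311]
tcp_rot: [[-0.392, 0.92, -0.0], [0.92, 0.392, -0.0], [-0.0, -0.0, -1.0]]
force: [0.6, -1.3, -1.1]
opening: 0.302
grasp_force: 0.4
```

Emit:
play_rows(
  motion=[
    [[0.0004,0,0,0,0,0],[0.0008,0,0,0,0,0],[0.0012,0,0,0,0,0],[0.0014,0,0,0,0,0]],
  ],
)

```text
time_s: 23.08
position: [0.5302, 0.1268, 0.0311]
tcp_rot: [[-0.392, 0.92, 0.0], [0.92, 0.392, 0.0], [-0.0, 0.0, -1.0]]
force: [0.9, -1.3, -0.8]
opening: 0.294
grasp_force: 0.4
```

Emit:
play_rows(
  motion=[
    [[0,0,0,0,0,0]],
  ],
)

```text
time_s: 23.17
position: [0.5302, 0.1268, 0.031]
tcp_rot: [[-0.392, 0.92, -0.0], [0.92, 0.392, -0.0], [0.0, -0.0, -1.0]]
force: [0.8, -1.5, -0.6]
opening: 0.3
grasp_force: 0.4
```

Emit:
play_rows(
  motion=[
    [[0,0,0,0,0,0]],
  ],
)

```text
time_s: 23.25
position: [0.5302, 0.1267, 0.0311]
tcp_rot: [[-0.392, 0.92, -0.0], [0.92, 0.392, 0.0], [0.0, -0.0, -1.0]]
force: [-0.0, -0.7, -0.0]
opening: 0.3
grasp_force: 0.4
```

Emit:
play_rows(
  motion=[
    [[0.0004,0,0,0,0,0],[0.0008,0,0,0,0,0],[0.0012,0,0,0,0,0],[0.0014,0,0,0,0,0]],
  ],
)

```text
time_s: 23.58
position: [0.5297, 0.1281, 0.0311]
tcp_rot: [[-0.392, 0.92, 0.0], [0.92, 0.392, -0.0], [-0.0, 0.0, -1.0]]
force: [-0.0, -1.1, -0.6]
opening: 0.297
grasp_force: 0.4
```

Emit:
play_rows(
  motion=[
    [[0,0,0,0,0,0]],
  ],
)

```text
time_s: 23.67
position: [0.5297, 0.128, 0.031]
tcp_rot: [[-0.392, 0.92, -0.0], [0.92, 0.392, -0.0], [0.0, -0.0, -1.0]]
force: [-0.1, -0.0, -0.0]
opening: 0.303
grasp_force: 0.4
```

Emit:
play_rows(
  motion=[
    [[0,0,0,0,0,0]],
  ],
)

```text
time_s: 23.75
position: [0.5297, 0.128, 0.0311]
tcp_rot: [[-0.392, 0.92, 0.0], [0.92, 0.392, -0.0], [-0.0, 0.0, -1.0]]
force: [0.2, -0.4, -1.5]
opening: 0.299
grasp_force: 0.4
```

Emit:
play_rows(
  motion=[
    [[0.0004,0,0,0,0,0],[0.0008,0,0,0,0,0],[0.0012,0,0,0,0,0],[0.0014,0,0,0,0,0]],
  ],
)

```text
time_s: 24.08
position: [0.5291, 0.1293, 0.0311]
tcp_rot: [[-0.392, 0.92, 0.0], [0.92, 0.392, 0.0], [-0.0, 0.0, -1.0]]
force: [1.0, -0.8, -0.4]
opening: 0.302
grasp_force: 0.4
```

Emit:
play_rows(
  motion=[
    [[0,0,0,0,0,0]],
  ],
)

```text
time_s: 24.17
position: [0.5291, 0.1294, 0.031]
tcp_rot: [[-0.392, 0.92, 0.0], [0.92, 0.392, 0.0], [-0.0, 0.0, -1.0]]
force: [-0.6, -0.1, -1.4]
opening: 0.3
grasp_force: 0.4
```

Emit:
play_rows(
  motion=[
    [[0,0,0,0,0,0]],
  ],
)

```text
time_s: 24.25
position: [0.5292, 0.1293, 0.031]
tcp_rot: [[-0.392, 0.92, 0.0], [0.92, 0.392, -0.0], [-0.0, 0.0, -1.0]]
force: [0.6, 0.2, -0.2]
opening: 0.3
grasp_force: 0.4
```

Emit:
play_rows(
  motion=[
    [[0.0004,0,0,0,0,0],[0.0008,0,0,0,0,0],[0.0012,0,0,0,0,0],[0.0014,0,0,0,0,0]],
  ],
)

```text
time_s: 24.58
position: [0.5286, 0.1306, 0.0311]
tcp_rot: [[-0.392, 0.92, 0.0], [0.92, 0.392, 0.0], [-0.0, 0.0, -1.0]]
force: [0.8, -0.4, 0.3]
opening: 0.298
grasp_force: 0.4
```

Emit:
play_rows(
  motion=[
    [[0,0,0,0,0,0]],
  ],
)

```text
time_s: 24.67
position: [0.5286, 0.1307, 0.0311]
tcp_rot: [[-0.392, 0.92, 0.0], [0.92, 0.392, -0.0], [-0.0, 0.0, -1.0]]
force: [1.1, -0.8, -0.4]
opening: 0.297
grasp_force: 0.4
```

Emit:
play_rows(
  motion=[
    [[0,0,0,0,0,0]],
  ],
)

```text
time_s: 24.75
position: [0.5286, 0.1306, 0.031]
tcp_rot: [[-0.392, 0.92, 0.0], [0.92, 0.392, -0.0], [-0.0, 0.0, -1.0]]
force: [1.2, -0.3, -0.6]
opening: 0.302
grasp_force: 0.4
```

Emit:
play_rows(
  motion=[
    [[0.0004,0,0,0,0,0],[0.0008,0,0,0,0,0],[0.0012,0,0,0,0,0],[0.0014,0,0,0,0,0]],
  ],
)

```text
time_s: 25.08
position: [0.5281, 0.1319, 0.0311]
tcp_rot: [[-0.392, 0.92, 0.0], [0.92, 0.392, 0.0], [-0.0, 0.0, -1.0]]
force: [0.2, 0.1, -1.0]
opening: 0.296
grasp_force: 0.5
```

Emit:
play_rows(
  motion=[
    [[0,0,0,0,0,0]],
  ],
)

```text
time_s: 25.17
position: [0.528, 0.1319, 0.0311]
tcp_rot: [[-0.392, 0.92, 0.0], [0.92, 0.392, 0.0], [0.0, 0.0, -1.0]]
force: [0.5, -1.1, -1.2]
opening: 0.298
grasp_force: 0.5
```

Emit:
play_rows(
  motion=[
    [[0,0,0,0,0,0]],
  ],
)

```text
time_s: 25.25
position: [0.5281, 0.1319, 0.0311]
tcp_rot: [[-0.392, 0.92, 0.0], [0.92, 0.392, -0.0], [-0.0, -0.0, -1.0]]
force: [1.3, -1.0, -0.7]
opening: 0.302
grasp_force: 0.5
```

Emit:
play_rows(
  motion=[
    [[0.0004,0,0,0,0,0],[0.0008,0,0,0,0,0],[0.0012,0,0,0,0,0],[0.0014,0,0,0,0,0]],
  ],
)

```text
time_s: 25.58
position: [0.5275, 0.1332, 0.0311]
tcp_rot: [[-0.392, 0.92, 0.0], [0.92, 0.392, 0.0], [-0.0, 0.0, -1.0]]
force: [-0.2, -0.9, 0.1]
opening: 0.299
grasp_force: 0.5
```

Emit:
play_rows(
  motion=[
    [[0,0,0,0,0,0]],
  ],
)

```text
time_s: 25.67
position: [0.5275, 0.1332, 0.031]
tcp_rot: [[-0.392, 0.92, 0.0], [0.92, 0.392, 0.0], [-0.0, 0.0, -1.0]]
force: [1.0, -0.2, -0.4]
opening: 0.296
grasp_force: 0.5
```

Emit:
play_rows(
  motion=[
    [[0,0,0,0,0,0]],
  ],
)

```text
time_s: 25.75
position: [0.5275, 0.1332, 0.0311]
tcp_rot: [[-0.392, 0.92, -0.0], [0.92, 0.392, -0.0], [-0.0, -0.0, -1.0]]
force: [0.7, 0.1, 0.1]
opening: 0.295
grasp_force: 0.5
```

Emit:
play_rows(
  motion=[
    [[0.0004,0,0,0,0,0],[0.0008,0,0,0,0,0],[0.0012,0,0,0,0,0],[0.0014,0,0,0,0,0]],
  ],
)

```text
time_s: 26.08
position: [0.5269, 0.1345, 0.031]
tcp_rot: [[-0.392, 0.92, 0.0], [0.92, 0.392, -0.0], [-0.0, 0.0, -1.0]]
force: [0.5, -0.6, 0.3]
opening: 0.299
grasp_force: 0.5
```

Emit:
play_rows(
  motion=[
    [[0,0,0,0,0,0]],
  ],
)

```text
time_s: 26.17
position: [0.5269, 0.1345, 0.031]
tcp_rot: [[-0.392, 0.92, -0.0], [0.92, 0.392, 0.0], [0.0, -0.0, -1.0]]
force: [1.2, -0.2, 0.5]
opening: 0.3
grasp_force: 0.5
```

Emit:
play_rows(
  motion=[
    [[0,0,0,0,0,0]],
  ],
)

```text
time_s: 26.25
position: [0.527, 0.1345, 0.0311]
tcp_rot: [[-0.392, 0.92, 0.0], [0.92, 0.392, -0.0], [-0.0, 0.0, -1.0]]
force: [0.2, -0.5, -0.6]
opening: 0.303
grasp_force: 0.5
```

Emit:
play_rows(
  motion=[
    [[0.0004,0,0,0,0,0],[0.0008,0,0,0,0,0],[0.0012,0,0,0,0,0],[0.0014,0,0,0,0,0]],
  ],
)

```text
time_s: 26.58
position: [0.5264, 0.1358, 0.0311]
tcp_rot: [[-0.392, 0.92, 0.0], [0.92, 0.392, 0.0], [-0.0, 0.0, -1.0]]
force: [0.9, -1.0, -0.6]
opening: 0.303
grasp_force: 0.5
```

Emit:
play_rows(
  motion=[
    [[0,0,0,0,0,0]],
  ],
)

```text
time_s: 26.67
position: [0.5264, 0.1358, 0.0311]
tcp_rot: [[-0.392, 0.92, 0.0], [0.92, 0.392, 0.0], [-0.0, 0.0, -1.0]]
force: [0.6, -0.6, 0.3]
opening: 0.299
grasp_force: 0.5
```

Emit:
play_rows(
  motion=[
    [[0,0,0,0,0,0]],
  ],
)

```text
time_s: 26.75
position: [0.5264, 0.1357, 0.0311]
tcp_rot: [[-0.392, 0.92, 0.0], [0.92, 0.392, -0.0], [-0.0, 0.0, -1.0]]
force: [0.4, -0.8, -1.2]
opening: 0.298
grasp_force: 0.5
```

Emit:
play_rows(
  motion=[
    [[0.0004,0,0,0,0,0],[0.0008,0,0,0,0,0],[0.0012,0,0,0,0,0],[0.0014,0,0,0,0,0]],
  ],
)

```text
time_s: 27.08
position: [0.5258, 0.1371, 0.0311]
tcp_rot: [[-0.392, 0.92, -0.0], [0.92, 0.392, -0.0], [0.0, -0.0, -1.0]]
force: [0.3, -1.2, -0.9]
opening: 0.303
grasp_force: 0.5
```

Emit:
play_rows(
  motion=[
    [[0,0,0,0,0,0]],
  ],
)

```text
time_s: 27.17
position: [0.5259, 0.1371, 0.0311]
tcp_rot: [[-0.392, 0.92, 0.0], [0.92, 0.392, -0.0], [-0.0, 0.0, -1.0]]
force: [0.6, -0.6, -0.5]
opening: 0.299
grasp_force: 0.5
```

Emit:
play_rows(
  motion=[
    [[0,0,0,0,0,0]],
  ],
)

```text
time_s: 27.25
position: [0.5259, 0.137, 0.031]
tcp_rot: [[-0.392, 0.92, 0.0], [0.92, 0.392, -0.0], [-0.0, -0.0, -1.0]]
force: [1.2, 0.4, 0.2]
opening: 0.301
grasp_force: 0.5
```

Emit:
play_rows(
  motion=[
    [[0.0004,0,0,0,0,0],[0.0008,0,0,0,0,0],[0.0012,0,0,0,0,0],[0.0014,0,0,0,0,0]],
  ],
)

```text
time_s: 27.58
position: [0.5253, 0.1384, 0.031]
tcp_rot: [[-0.392, 0.92, 0.0], [0.92, 0.392, 0.0], [0.0, 0.0, -1.0]]
force: [0.3, -1.1, -0.2]
opening: 0.303
grasp_force: 0.5
```

Emit:
play_rows(
  motion=[
    [[0,0,0,0,0,0]],
  ],
)

```text
time_s: 27.67
position: [0.5253, 0.1384, 0.0311]
tcp_rot: [[-0.392, 0.92, 0.0], [0.92, 0.392, 0.0], [-0.0, 0.0, -1.0]]
force: [1.0, -1.6, -0.8]
opening: 0.299
grasp_force: 0.5
```

Emit:
play_rows(
  motion=[
    [[0,0,0,0,0,0]],
  ],
)

```text
time_s: 27.75
position: [0.5253, 0.1383, 0.0311]
tcp_rot: [[-0.392, 0.92, 0.0], [0.92, 0.392, -0.0], [-0.0, 0.0, -1.0]]
force: [0.2, -1.3, -0.2]
opening: 0.299
grasp_force: 0.5
```

Emit:
play_rows(
  motion=[
    [[0.0004,0,0,0,0,0],[0.0008,0,0,0,0,0],[0.0012,0,0,0,0,0],[0.0014,0,0,0,0,0]],
  ],
)

```text
time_s: 28.08
position: [0.5247, 0.1396, 0.031]
tcp_rot: [[-0.392, 0.92, -0.0], [0.92, 0.392, 0.0], [0.0, -0.0, -1.0]]
force: [1.3, -1.6, -0.8]
opening: 0.296
grasp_force: 0.5
```

Emit:
play_rows(
  motion=[
    [[0,0,0,0,0,0]],
  ],
)

```text
time_s: 28.17
position: [0.5247, 0.1397, 0.0311]
tcp_rot: [[-0.392, 0.92, -0.0], [0.92, 0.392, 0.0], [0.0, -0.0, -1.0]]
force: [1.2, -2.0, -0.4]
opening: 0.3
grasp_force: 0.5
```

Emit:
play_rows(
  motion=[
    [[0,0,0,0,0,0]],
  ],
)

```text
time_s: 28.25
position: [0.5248, 0.1396, 0.0311]
tcp_rot: [[-0.392, 0.92, 0.0], [0.92, 0.392, 0.0], [-0.0, 0.0, -1.0]]
force: [0.9, -1.1, -0.4]
opening: 0.297
grasp_force: 0.5
```

Emit:
play_rows(
  motion=[
    [[0.0003,0,0,0,0,0],[0.0006,0,0,0,0,0],[0.0006,0,0,0,0,0]],
  ],
)

```text
time_s: 28.5
position: [0.5245, 0.1402, 0.0311]
tcp_rot: [[-0.392, 0.92, -0.0], [0.92, 0.392, -0.0], [-0.0, -0.0, -1.0]]
force: [0.6, -1.3, -0.5]
opening: 0.294
grasp_force: 0.5
```

Emit:
play_rows(
  motion=[
    [[0,0,0,0,0,0]],
  ],
)

```text
time_s: 28.58
position: [0.5246, 0.1401, 0.0311]
tcp_rot: [[-0.392, 0.92, 0.0], [0.92, 0.392, -0.0], [-0.0, 0.0, -1.0]]
force: [1.5, -0.9, -0.6]
opening: 0.299
grasp_force: 0.5
```

Emit:
play_rows(
  motion=[
    [[0,0,0,0,0,0]],
  ],
)

```text
time_s: 28.67
position: [0.5245, 0.1401, 0.0311]
tcp_rot: [[-0.392, 0.92, -0.0], [0.92, 0.392, -0.0], [-0.0, -0.0, -1.0]]
force: [-0.0, -1.0, 0.0]
opening: 0.302
grasp_force: 0.5
```

Emit:
play_rows(
  motion=[
    [[0,0,0,0,0,0]],
  ],
)

```text
time_s: 28.75
position: [0.5245, 0.1401, 0.031]
tcp_rot: [[-0.392, 0.92, -0.0], [0.92, 0.392, -0.0], [-0.0, -0.0, -1.0]]
force: [0.5, 0.0, -1.0]
opening: 0.297
grasp_force: 0.5
```

Emit:
play_rows(
  motion=[
    [[0.0004,0,0,0,0,0],[0.0008,0,0,0,0,0],[0.0012,0,0,0,0,0],[0.0012,0,0,0,0,0]],
  ],
)

```text
time_s: 29.08
position: [0.524, 0.1413, 0.031]
tcp_rot: [[-0.392, 0.92, -0.0], [0.92, 0.392, -0.0], [0.0, -0.0, -1.0]]
force: [0.7, -1.3, -0.5]
opening: 0.305
grasp_force: 0.6
```

Emit:
play_rows(
  motion=[
    [[0,0,0,0,0,0]],
  ],
)

```text
time_s: 29.17
position: [0.524, 0.1413, 0.031]
tcp_rot: [[-0.392, 0.92, -0.0], [0.92, 0.392, -0.0], [0.0, -0.0, -1.0]]
force: [1.3, -1.0, 0.0]
opening: 0.302
grasp_force: 0.6
```

Emit:
play_rows(
  motion=[
    [[0,0,0,0,0,0]],
  ],
)

```text
time_s: 29.25
position: [0.5241, 0.1413, 0.031]
tcp_rot: [[-0.392, 0.92, -0.0], [0.92, 0.392, -0.0], [0.0, -0.0, -1.0]]
force: [0.5, -1.6, -0.9]
opening: 0.296
grasp_force: 0.6
```

Emit:
play_rows(
  motion=[
    [[0,0,0,0,0,0]],
  ],
)

```text
time_s: 29.33
position: [0.524, 0.1412, 0.0311]
tcp_rot: [[-0.392, 0.92, -0.0], [0.92, 0.392, -0.0], [-0.0, -0.0, -1.0]]
force: [0.8, -1.4, 0.1]
opening: 0.297
grasp_force: 0.6
```

Emit:
play_rows(
  motion=[
    [[0.0003,0,0,0,0,0],[0.0006,0,0,0,0,0],[0.0009,0,0,0,0,0],[0.0011,0,0,0,0,0]],
  ],
)

```text
time_s: 29.67
position: [0.5238, 0.142, 0.0311]
tcp_rot: [[-0.392, 0.92, 0.0], [0.92, 0.392, -0.0], [-0.0, 0.0, -1.0]]
force: [1.4, -3.2, -0.3]
opening: 0.302
grasp_force: 1.5
```

Emit:
play_rows(
  motion=[
    [[0,0,0,0,0,0]],
  ],
)

```text
time_s: 29.75
position: [0.5238, 0.142, 0.0311]
tcp_rot: [[-0.392, 0.92, 0.0], [0.92, 0.392, -0.0], [-0.0, 0.0, -1.0]]
force: [1.5, -3.4, 0.1]
opening: 0.299
grasp_force: 1.5
```

Emit:
play_rows(
  motion=[
    [[0,0,0,0,0,0]],
  ],
)

```text
time_s: 29.83
position: [0.5238, 0.142, 0.0311]
tcp_rot: [[-0.392, 0.92, 0.0], [0.92, 0.392, -0.0], [-0.0, 0.0, -1.0]]
force: [0.9, -2.6, -0.5]
opening: 0.302
grasp_force: 1.6
```

Emit:
play_rows(
  motion=[
    [[0,0,0,0,0,0]],
  ],
)

```text
time_s: 29.92
position: [0.5237, 0.1421, 0.031]
tcp_rot: [[-0.392, 0.92, 0.0], [0.92, 0.392, -0.0], [-0.0, 0.0, -1.0]]
force: [0.6, -2.5, -0.4]
opening: 0.299
grasp_force: 1.6
```

Plunger met, at about 3.2 N. I'll bring the push up to about 6 N in small steps.

Emit:
play_rows(
  motion=[
    [[0.0002,0,0,0,0,0],[0.0004,0,0,0,0,0],[0.0006,0,0,0,0,0],[0.0008,0,0,0,0,0]],
  ],
)

```text
time_s: 30.25
position: [0.5235, 0.1427, 0.0311]
tcp_rot: [[-0.392, 0.92, 0.0], [0.92, 0.392, -0.0], [-0.001, 0.0, -1.0]]
force: [1.8, -5.4, -0.2]
opening: 0.296
grasp_force: 2.7
```

Emit:
play_rows(
  motion=[
    [[0,0,0,0,0,0]],
  ],
)

```text
time_s: 30.33
position: [0.5235, 0.1427, 0.0311]
tcp_rot: [[-0.392, 0.92, 0.0], [0.92, 0.392, -0.0], [-0.001, 0.0, -1.0]]
force: [2.2, -5.5, -1.1]
opening: 0.297
grasp_force: 2.7
```

Emit:
play_rows(
  motion=[
    [[0,0,0,0,0,0]],
  ],
)

```text
time_s: 30.42
position: [0.5235, 0.1427, 0.0311]
tcp_rot: [[-0.392, 0.92, 0.0], [0.92, 0.392, -0.0], [-0.001, 0.0, -1.0]]
force: [1.8, -4.2, 0.3]
opening: 0.296
grasp_force: 2.7
```

Emit:
play_rows(
  motion=[
    [[0,0,0,0,0,0]],
  ],
)

```text
time_s: 30.5
position: [0.5235, 0.1427, 0.0311]
tcp_rot: [[-0.392, 0.92, 0.0], [0.92, 0.392, -0.0], [-0.001, 0.0, -1.0]]
force: [1.6, -4.1, 0.2]
opening: 0.301
grasp_force: 2.6
```

Emit:
play_rows(
  motion=[
    [[0.00015,0,0,0,0,0],[0.0003,0,0,0,0,0],[0.0003,0,0,0,0,0],[0.0003,0,0,0,0,0]],
  ],
)

```text
time_s: 30.83
position: [0.5235, 0.1428, 0.0311]
tcp_rot: [[-0.392, 0.92, 0.0], [0.92, 0.392, -0.001], [-0.001, 0.0, -1.0]]
force: [0.7, -4.7, -0.7]
opening: 0.296
grasp_force: 2.9
```

Emit:
play_rows(
  motion=[
    [[0,0,0,0,0,0],[0,0,0,0,0,0]],
  ],
)

```text
time_s: 31.0
position: [0.5235, 0.1428, 0.0311]
tcp_rot: [[-0.392, 0.92, 0.0], [0.92, 0.392, -0.001], [-0.001, 0.0, -1.0]]
force: [2.2, -5.0, -0.1]
opening: 0.299
grasp_force: 2.9
```

Emit:
play_rows(
  motion=[
    [[0,0,0,0,0,0],[0,0,0,0,0,0]],
  ],
)

```text
time_s: 31.17
position: [0.5235, 0.1428, 0.0311]
tcp_rot: [[-0.392, 0.92, 0.0], [0.92, 0.392, -0.001], [-0.001, 0.0, -1.0]]
force: [0.6, -5.3, -1.3]
opening: 0.299
grasp_force: 2.9
```

Emit:
play_rows(
  motion=[
    [[0,0,0,0,0,0],[0,0,0,0,0,0]],
  ],
)

```text
time_s: 31.33
position: [0.5235, 0.1428, 0.0311]
tcp_rot: [[-0.392, 0.92, 0.0], [0.92, 0.392, -0.001], [-0.001, 0.0, -1.0]]
force: [1.7, -5.9, -0.4]
opening: 0.297
grasp_force: 2.9
```

Emit:
play_rows(
  motion=[
    [[0,0,0,0,0,0],[0,0,0,0,0,0]],
  ],
)

```text
time_s: 31.5
position: [0.5235, 0.1428, 0.0311]
tcp_rot: [[-0.392, 0.92, 0.0], [0.92, 0.392, -0.001], [-0.001, 0.0, -1.0]]
force: [1.8, -6.3, -0.5]
opening: 0.302
grasp_force: 2.9
```

Emit:
play_rows(
  motion=[
    [[0,0,0,0,0,0],[0,0,0,0,0,0]],
  ],
)

```text
time_s: 31.67
position: [0.5235, 0.1428, 0.0311]
tcp_rot: [[-0.392, 0.92, 0.001], [0.92, 0.392, -0.001], [-0.001, 0.0, -1.0]]
force: [0.5, -5.0, -0.5]
opening: 0.299
grasp_force: 2.9
```

Emit:
play_rows(
  motion=[
    [[0,0,0,0,0,0],[0,0,0,0,0,0]],
  ],
)

```text
time_s: 31.83
position: [0.5235, 0.1428, 0.0311]
tcp_rot: [[-0.392, 0.92, 0.0], [0.92, 0.392, -0.001], [-0.001, 0.0, -1.0]]
force: [1.6, -5.4, -0.5]
opening: 0.3
grasp_force: 2.9
```

Emit:
play_rows(
  motion=[
    [[0.0001,0,0,0,0,0],[0.0002,0,0,0,0,0],[0.0003,0,0,0,0,0],[0.0003,0,0,0,0,0]],
  ],
)

```text
time_s: 32.17
position: [0.5234, 0.143, 0.0311]
tcp_rot: [[-0.392, 0.92, 0.001], [0.92, 0.392, -0.001], [-0.001, 0.0, -1.0]]
force: [1.5, -6.4, -0.3]
opening: 0.3
grasp_force: 3.2
```

Emit:
play_rows(
  motion=[
    [[0,0,0,0,0,0],[0,0,0,0,0,0],[0,0,0,0,0,0]],
  ],
)

```text
time_s: 32.42
position: [0.5234, 0.1429, 0.0311]
tcp_rot: [[-0.392, 0.92, 0.001], [0.92, 0.392, -0.001], [-0.001, 0.0, -1.0]]
force: [0.8, -5.4, -0.4]
opening: 0.299
grasp_force: 3.2
```

Emit:
play_rows(
  motion=[
    [[0,0,0,0,0,0],[0,0,0,0,0,0],[0,0,0,0,0,0]],
  ],
)

```text
time_s: 32.67
position: [0.5234, 0.143, 0.0311]
tcp_rot: [[-0.392, 0.92, 0.001], [0.92, 0.392, -0.001], [-0.001, 0.0, -1.0]]
force: [1.9, -6.3, -0.0]
opening: 0.3
grasp_force: 3.2
```

Emit:
play_rows(
  motion=[
    [[0,0,0,0,0,0],[0,0,0,0,0,0],[0,0,0,0,0,0]],
  ],
)

```text
time_s: 32.92
position: [0.5234, 0.143, 0.0311]
tcp_rot: [[-0.392, 0.92, 0.0], [0.92, 0.392, -0.001], [-0.001, 0.0, -1.0]]
force: [2.6, -4.7, 0.2]
opening: 0.299
grasp_force: 3.2
```

Emit:
play_rows(
  motion=[
    [[0,0,0,0,0,0],[0,0,0,0,0,0],[0,0,0,0,0,0]],
  ],
)

```text
time_s: 33.17
position: [0.5234, 0.143, 0.0311]
tcp_rot: [[-0.392, 0.92, 0.001], [0.92, 0.392, -0.001], [-0.001, 0.0, -1.0]]
force: [1.1, -6.1, -0.9]
opening: 0.298
grasp_force: 3.2
```

Emit:
play_rows(
  motion=[
    [[0,0,0,0,0,0]],
  ],
)

```text
time_s: 33.25
position: [0.5234, 0.1429, 0.0311]
tcp_rot: [[-0.392, 0.92, 0.001], [0.92, 0.392, -0.001], [-0.001, 0.0, -1.0]]
force: [1.6, -5.6, -0.2]
opening: 0.298
grasp_force: 3.2
```

Held at about 6 N for more than a second. Now a slow ease-off at about 5 mm/s.

Emit:
play_rows(
  motion=[
    [[-0.0002,0,0,0,0,0],[-0.0004,0,0,0,0,0],[-0.0006,0,0,0,0,0],[-0.0008,0,0,0,0,0],[-0.001,0,0,0,0,0],[-0.0012,0,0,0,0,0],[-0.0014,0,0,0,0,0],[-0.0016,0,0,0,0,0]],
  ],
)

```text
time_s: 33.92
position: [0.5237, 0.1422, 0.0311]
tcp_rot: [[-0.392, 0.92, 0.0], [0.92, 0.392, 0.0], [0.0, 0.0, -1.0]]
force: [1.7, -3.1, -0.4]
opening: 0.298
grasp_force: 1.8
```

Emit:
play_rows(
  motion=[
    [[-0.0002,0,0,0,0,0],[-0.0004,0,0,0,0,0],[-0.0006,0,0,0,0,0],[-0.0009,0,0,0,0,0],[-0.0012,0,0,0,0,0],[-0.0016,0,0,0,0,0],[-0.002,0,0,0,0,0],[-0.0024,0,0,0,0,0]],
  ],
)

```text
time_s: 34.58
position: [0.5244, 0.14, 0.031]
tcp_rot: [[-0.392, 0.92, -0.0], [0.92, 0.392, 0.0], [0.0, -0.0, -1.0]]
force: [0.5, -0.7, 0.4]
opening: 0.297
grasp_force: 0.5
```

Emit:
play_rows(
  motion=[
    [[-0.0004,0,0,0,0,0],[-0.0008,0,0,0,0,0],[-0.0012,0,0,0,0,0],[-0.0016,0,0,0,0,0],[-0.002,0,0,0,0,0],[-0.0024,0,0,0,0,0],[-0.0028,0,0,0,0,0],[-0.0032,0,0,0,0,0]],
  ],
)

```text
time_s: 35.25
position: [0.5258, 0.1369, 0.031]
tcp_rot: [[-0.392, 0.92, -0.0], [0.92, 0.392, -0.0], [0.0, -0.0, -1.0]]
force: [0.9, -0.5, 0.7]
opening: 0.296
grasp_force: 0.5
```

Emit:
play_rows(
  motion=[
    [[-0.0004,0,0,0,0,0],[-0.0008,0,0,0,0,0],[-0.0012,0,0,0,0,0],[-0.0016,0,0,0,0,0],[-0.002,0,0,0,0,0],[-0.0024,0,0,0,0,0],[-0.0028,0,0,0,0,0],[-0.0032,0,0,0,0,0]],
  ],
)

```text
time_s: 35.92
position: [0.5271, 0.1339, 0.031]
tcp_rot: [[-0.392, 0.92, -0.0], [0.92, 0.392, -0.0], [0.0, -0.0, -1.0]]
force: [-0.2, -0.5, -0.8]
opening: 0.298
grasp_force: 0.5
```

Emit:
play_rows(
  motion=[
    [[-0.0004,0,0,0,0,0],[-0.0008,0,0,0,0,0],[-0.0012,0,0,0,0,0],[-0.0016,0,0,0,0,0],[-0.002,0,0,0,0,0],[-0.0024,0,0,0,0,0],[-0.0028,0,0,0,0,0],[-0.0032,0,0,0,0,0]],
  ],
)

```text
time_s: 36.58
position: [0.5284, 0.131, 0.031]
tcp_rot: [[-0.392, 0.92, -0.0], [0.92, 0.392, -0.0], [-0.0, -0.0, -1.0]]
force: [0.7, -0.4, -0.0]
opening: 0.297
grasp_force: 0.4
```

Emit:
play_rows(
  motion=[
    [[-0.0004,0,0,0,0,0],[-0.0008,0,0,0,0,0],[-0.0012,0,0,0,0,0],[-0.0016,0,0,0,0,0],[-0.002,0,0,0,0,0],[-0.0024,0,0,0,0,0],[-0.0028,0,0,0,0,0],[-0.0032,0,0,0,0,0]],
  ],
)

```text
time_s: 37.25
position: [0.5297, 0.1281, 0.031]
tcp_rot: [[-0.392, 0.92, 0.0], [0.92, 0.392, 0.0], [0.0, 0.0, -1.0]]
force: [0.4, -0.3, 0.2]
opening: 0.299
grasp_force: 0.3
```

Emit:
play_rows(
  motion=[
    [[-0.0004,0,0,0,0,0],[-0.0008,0,0,0,0,0],[-0.0012,0,0,0,0,0],[-0.0016,0,0,0,0,0],[-0.002,0,0,0,0,0],[-0.0024,0,0,0,0,0],[-0.0028,0,0,0,0,0],[-0.0032,0,0,0,0,0]],
  ],
)

```text
time_s: 37.92
position: [0.531, 0.1251, 0.031]
tcp_rot: [[-0.392, 0.92, 0.0], [0.92, 0.392, 0.0], [-0.0, 0.0, -1.0]]
force: [-0.7, -0.7, 0.1]
opening: 0.299
grasp_force: 0.3
```

```bash
python3 lk.py
```

```text
t 37.92 tray [0.1222 0.0148 0.031 ] yaw 113.05599954126069 z [ 0.  0. -1.] Ftray [-0.3207  0.932   0.0602] op 0.026007186293840526
vial [ 0.1923 -0.1064  0.0248] 0.21
mask rows 206 239 cols 200 379 rows at left/right [(np.int64(207), np.int64(239)), (np.int64(208), np.int64(238))]
F [-0.333  -0.6233 -0.507  -0.7094] mean [-0.5432  0.0008 -0.257 ]
```

Emit:
play_rows(
  motion=[
    [[-0.0004,0,0,0,0,0],[-0.0008,0,0,0,0,0],[-0.0012,0,0,0,0,0],[-0.0016,0,0,0,0,0],[-0.002,0,0,0,0,0],[-0.0024,0,0,0,0,0],[-0.0028,0,0,0,0,0],[-0.0032,0,0,0,0,0]],
  ],
)

```text
time_s: 38.93
position: [0.5322, 0.1222, 0.031]
tcp_rot: [[-0.392, 0.92, -0.0], [0.92, 0.392, -0.0], [0.0, -0.0, -1.0]]
force: [0.8, -0.1, -1.3]
opening: 0.302
grasp_force: 0.3
```

Emit:
play_rows(
  motion=[
    [[-0.0004,0,0,0,0,0],[-0.0008,0,0,0,0,0],[-0.0012,0,0,0,0,0],[-0.0016,0,0,0,0,0],[-0.002,0,0,0,0,0],[-0.0024,0,0,0,0,0],[-0.0028,0,0,0,0,0],[-0.0032,0,0,0,0,0]],
  ],
)

```text
time_s: 39.6
position: [0.5334, 0.1193, 0.0311]
tcp_rot: [[-0.392, 0.92, -0.0], [0.92, 0.392, 0.0], [0.0, -0.0, -1.0]]
force: [0.9, -0.4, -0.5]
opening: 0.302
grasp_force: 0.0
```

Emit:
play_rows(
  motion=[
    [[-0.0004,0,0,0,0,0],[-0.0008,0,0,0,0,0],[-0.0012,0,0,0,0,0],[-0.0016,0,0,0,0,0],[-0.002,0,0,0,0,0],[-0.0023,0,0,0,0,0],[-0.0026,0,0,0,0,0],[-0.0029,0,0,0,0,0]],
  ],
)

```text
time_s: 40.27
position: [0.5345, 0.1166, 0.031]
tcp_rot: [[-0.392, 0.92, -0.0], [0.92, 0.392, -0.0], [0.0, -0.0, -1.0]]
force: [0.2, 0.8, -0.6]
opening: 0.3
grasp_force: 0.0
```

Emit:
play_rows(
  motion=[
    [[-0.0003,0,0,0,0,0],[-0.0006,0,0,0,0,0],[-0.0009,0,0,0,0,0],[-0.0012,0,0,0,0,0],[-0.0015,0,0,0,0,0],[-0.0018,0,0,0,0,0],[-0.0021,0,0,0,0,0],[-0.0024,0,0,0,0,0]],
  ],
)

```text
time_s: 40.93
position: [0.5355, 0.1144, 0.0311]
tcp_rot: [[-0.392, 0.92, -0.0], [0.92, 0.392, -0.0], [-0.0, -0.0, -1.0]]
force: [0.0, 0.5, 0.0]
opening: 0.297
grasp_force: 0.0
```

Emit:
play_rows(
  motion=[
    [[-0.0003,0,0,0,0,0],[-0.0006,0,0,0,0,0],[-0.0009,0,0,0,0,0],[-0.0012,0,0,0,0,0],[-0.0015,0,0,0,0,0],[-0.0018,0,0,0,0,0],[-0.0021,0,0,0,0,0],[-0.0024,0,0,0,0,0]],
  ],
)

```text
time_s: 41.6
position: [0.5364, 0.1122, 0.031]
tcp_rot: [[-0.392, 0.92, -0.0], [0.92, 0.392, 0.0], [0.0, -0.0, -1.0]]
force: [-0.2, -0.2, -0.5]
opening: 0.296
grasp_force: 0.0
```

Emit:
play_rows(
  motion=[
    [[-0.0003,0,0,0,0,0],[-0.0006,0,0,0,0,0],[-0.0009,0,0,0,0,0],[-0.0012,0,0,0,0,0],[-0.0015,0,0,0,0,0],[-0.0018,0,0,0,0,0],[-0.0021,0,0,0,0,0],[-0.0024,0,0,0,0,0]],
  ],
)

```text
time_s: 42.27
position: [0.5374, 0.1099, 0.031]
tcp_rot: [[-0.392, 0.92, 0.0], [0.92, 0.392, -0.0], [-0.0, 0.0, -1.0]]
force: [-0.3, -0.8, -1.5]
opening: 0.3
grasp_force: 0.0
```

```bash
python3 lk.py
```

```text
t 42.27 tray [0.1057 0.0148 0.031 ] yaw 113.05838114712505 z [ 0. -0. -1.] Ftray [-0.6503  0.6286 -1.526 ] op 0.026128222220465284
vial [0.139  0.0015 0.0331] 0.67
mask rows 178 234 cols 200 380 rows at left/right [(np.int64(178), np.int64(234)), (np.int64(187), np.int64(232))]
F [-0.4057  0.1735 -0.0222 -0.2485] mean [-0.1257  0.2572 -0.4431]
```

The vial stayed on the flap. I'll back off and lift clear.

Emit:
play_rows(
  motion=[
    [[-0.001,0,0,0,0,0],[-0.003,0,0,0,0,0],[-0.006,0,0,0,0,0],[-0.01,0,0,0,0,0],[-0.014,0,0,0,0,0],[-0.018,0,-0.002,0,0,0],[-0.022,0,-0.006,0,0,0],[-0.025,0,-0.012,0,0,0]],
  ],
)

```text
time_s: 43.28
position: [0.5472, 0.0863, 0.0431]
tcp_rot: [[-0.391, 0.92, -0.001], [0.92, 0.391, -0.0], [0.0, -0.001, -1.0]]
force: [-0.5, -0.7, 0.8]
opening: 0.298
grasp_force: 0.0
```

Emit:
play_rows(
  motion=[
    [[-0.003,0,-0.01,0,0,0],[-0.006,0,-0.025,0,0,0],[-0.01,0,-0.04,0,0,0],[-0.015,0,-0.06,0,0,0],[-0.02,0,-0.08,0,0,0],[-0.025,0,-0.095,0,0,0],[-0.028,0,-0.105,0,0,0],[-0.03,0,-0.11,0,0,0]],
  ],
)

```text
time_s: 43.95
position: [0.56, 0.0589, 0.1554]
tcp_rot: [[-0.391, 0.92, 0.004], [0.92, 0.391, -0.0], [-0.002, 0.003, -1.0]]
force: [0.4, -0.4, 0.1]
opening: 0.3
grasp_force: 0.0
```

```bash
python3 - <<'E'
from st import *
for i in range(2):
    for n in ('wrist','scene'):
        c=snap(n,f'end_{n}.png')
        for d in finder.recognise(n,'vial')[:1]: print(n,Rt.T@(np.array(d['at'])-np.r_[P0,0]),d['confidence'])
st()
E
```

```text
wrist [ 0.1363 -0.0001  0.0338] 0.65
scene [ 0.1272 -0.0066  0.0311] 0.89
wrist [0.1409 0.0012 0.0301] 0.98
scene [ 0.1276 -0.0068  0.0298] 0.91
t 44.35 tray [0.0513 0.0154 0.1521] yaw 113.07450952934832 z [-0.0021  0.0002 -1.    ] Ftray [0.5612 0.7911 0.4106] op 0.025934022001481857
```

View pics/end_wrist.png

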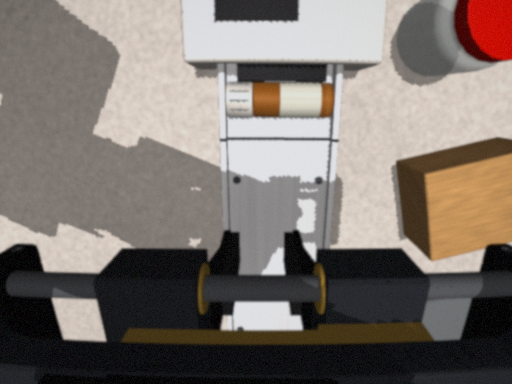

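The wrist view shows the vial lying square against the flap (rows 82–118, columns 226–334), past the mark line at row 139. The jar and carton are undisturbed, so I'm handing in.

```bash
python3 -c "
from rig import bot
print(bot.hand_in())"
```

```text
the job is handed in; nothing more can be done
None
```

I've handed the job in: the vial was rolled over the mark line and pressed on the plunger at about 6 N for just over a second, then eased off slowly and left lying still against the flap; the hand-in gave no verdict.

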